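Sort the trolley after an implant appointment

TASK

Sort the five things that lie in the row along the front of the trolley, nearest the robot, to where each kind belongs: the root elevator and the contra-angle handpiece lie flat and lengthwise in the dark steel instrument tray, one in each lane (either lane); the two cartons stand in the grey carton rack, the large one in the wide bay and the small one in the narrow bay; the dropper bottle stands upright in the round steel stand. Do not disturb the lidded glass jar and the little glass dish, and leave everything let go and at rest.

Things in the scene. Friction and masses are not known exactly. Their poses are not given: they have to be found in the camera images.
- elevator_mid (a point): Root elevator: straight metal hand instrument 128 mm long, lying along its own x, roughly sideways to the robot. This point: middle of its thick handle (86 mm long, 12 mm wide in y, 12 mm high; grasp across y), half-way up, 6 mm above what it lies on. The thin tip end reaches 77 mm towards +x, the other end 51 mm towards -x.
- handpiece_mid (a point): Contra-angle handpiece: fat metal handpiece 114 mm long with a bent head at +x and a thin green ring at the other end, lying along its own x, roughly sideways to the robot. This point: middle of its body (76 mm long, 15 mm wide in y, 16 mm high; grasp across y), half-way up, 8 mm above what it lies on. The head reaches 76 mm towards +x, the other end 38 mm towards -x.
- large_carton_mid (a point): Centre of the large carton: 63 mm (its x) by 105 mm (its y) by 52 mm high, standing upright (z up); this point is 26 mm above its underside. It can be grasped across its 63 mm.
- small_carton_mid (a point): Centre of the small carton: 29 mm (its x) by 78 mm (its y) by 58 mm high, standing upright (z up); this point is 29 mm above its underside. It can be grasped across its 29 mm.
- bottle_mid (a point): Middle of the brown dropper bottle with black rubber teat: 102 mm high overall, standing upright (z up), round body 32 mm in diameter up to 65 mm high, narrower neck and teat above that. This point is on its axis, 51 mm above its underside.
- instrument_tray: Dark steel instrument tray, fixed, 150 mm (its x) by 196 mm (its y), rim 14 mm high. Origin: centre of its underside; floor 3 mm above. A low bar (6 mm wide, top 9 mm high) along y at x = 0 parts it into two equal lanes, each 69 mm wide and 190 mm long inside, centred at x = +37.5 and -37.5 mm. One instrument goes in each lane, along the tray's y, either way round.
- carton_rack: Grey plastic carton rack, fixed, 156 mm (its x) by 136 mm (y), walls 20 mm high. Origin: centre of its underside; bay floors 4 mm above. Wide bay: inside 83 (x) by 126 mm (y), centred at x = -31.5 mm, y = 0. Narrow bay: inside 47 (x) by 99 mm (y), centred at x = +49.5 mm, y = 0. The rail between is 16 mm wide. Cartons stand with long sides along the rack's y, either way round.
- bottle_stand: Round open dark steel stand for the dropper bottle, fixed, 72 mm across its foot, well 52 mm in diameter, rim 22 mm high. Origin at the centre of its underside, floor of the well 4 mm above that.
- cotton_jar: Bystander: round clear glass jar with lid and knob, 72 mm in diameter, 96 mm high, at the back of the trolley; origin at the centre of its underside. Leave it where it stands.
- dappen_dish: Bystander: small hourglass-shaped glass dish, 33 mm in diameter, 26 mm high, at the right of the trolley; origin at the centre of its underside. Leave it where it stands.
Not all that is in view belongs to the job. Leave any blue or turquoise look-alike of the part that bears bottle_mid alone.

How it is judged:
By the outcome, as a careful person would: the job done as asked, in the order asked, and still so for the second after the job is handed in, with the robot touching nothing.
It also fails if it takes over 115 s, if anything falls off the work surface, if the arm or the gripper's body presses on something with over 40 N, if the wrist force passes 120 N, or if a joint passes its speed limit or range.

ROBOT

A 6-joint arm with a two-finger parallel gripper is mounted at the origin on a cart in front of the work surface, level with it; the furniture and walls round the work are solid. World frame = base frame: x ahead of the robot, y to its left, z up, the work surface at z = 0. Lengths are in m, angles in rad, forces in N, time in s.
With the tool pointing down it reaches from about 0.425 to 0.95 m from the base axis. Payload 3.5 kg.
Tool frame: the origin (TCP) lies on the centre line of the jaws, within the pads' length; the fingertips stand 25 mm ahead of it and the grasp point (between the pads) lies 6 mm ahead of it (ctrl.finger_overhang is the distance from the TCP to the fingertips, in m); z points along the fingers, y is the line along which they close (so a half turn about z gives the same grasp; the last joint's range is limited). The gripper opens to 85 mm and grips with 20 to 120 N. Pads are 22 mm wide; open, the fingers measure 114 mm over their backs; the gripper's body (76 mm by 85 mm) begins 54 mm behind the grasp point. The pads swing forward as they close: fully open they stand 13 mm farther back than shut.
Start: joints at [1.093, 0.286, 1.577, -0, 1.279, -0.15], TCP at [0.217, 0.639, 0.256] pointing down, gripper open.
Joint ranges: [-2.77, 2.77], [-0.9, 2.22], [0.21, 2.48], [-1.53, 4.67], [0.24, 2.81], [-2.84, 2.84]. Speed limits (rad/s): [2.79, 2.79, 3.14, 3.14, 3.14, 3.14].

INTERFACE

Orientations are given as a unit quaternion [x, y, z, w].
In Python, from plant import get_state, imaging, job, ctrl gives the robot as it stands.
- The arm moves only by the tool jog_arm, never from a script. Its argument "increments" is a list of rows, each an object of numbers: "dx", "dy", "dz": the shift along the world's x, y, z each as a share of 12 cm, from -1 to 1; "ax", "ay", "az": the turn, a rotation vector about the world's x, y, z each as a share of pi/2 rad, from -1 to 1; "gripper": the gripper command: -1 is shut, 1 is fully open, values between are in proportion. A call has 1 to 10 rows; each row is the pose to reach, as a shift and turn from the pose commanded when the call began; what a row does not reach only later rows make up. A row lasts 1/10 s, in which the tool goes at most 50 mm and 8.59 degrees, less where a joint would pass 70% of its speed; a pose out of reach is approached as far as the arm can. A call with a number of a shift or a turn outside -1 to 1 is refused whole. A call with a gripper value outside its range is refused whole. The fingers move at their own pace and stop on an object; "force" is the grip in N (left out, the last holds). Time passes only in rows, so rows that repeat a pose let the fingers close. It gives the time, the measured TCP pose, the force, the opening and the grip force at its end, in the units of the state.
- get_state(): the state, without advancing time (a new reading comes with each control period).
- imaging.read_camera(name): name is "side" or "top" or "wrist"; returns a dict with "frame" (420x560x3 uint8, blue, green, red), "depth" (420x560 float32, m along the optical axis (not along the pixel's ray), 0 where there is no reading), "camera_matrix" (3x3 intrinsics, pixels), "dist" ([k1, k2, p1, p2, k3] as OpenCV has them; the pictures are not rectified), "extrinsics" (4x4, takes a point from camera to world coordinates); the wrist camera has in their place "mount" (4x4, takes a point from camera to tool coordinates, whose origin is the TCP and whose axes are the flange's). Camera axes: x right, y up, looking along -z (the intrinsics and any distortion apply to the point x, -y, -z); pixel columns grow to the right and rows downward; lengths in m; the calibration is good to about 2 mm. A picture is of the moment at which its call begins: read the wrist's pose just before it.
- job.sign_off(): hands the job in; it is judged then, once.
The state is a dict: "time": time; "qpos": joint angles; "dq": joint speeds; "joint_efforts": joint torques, N m; "eef_pos": TCP position; "tcp_rot": TCP orientation; "contact_force": force on the tool from outside, world axes, zero at the start; "wrist_torque": the same for the moment, N m; "opening": opening from 0.0 (shut) to 1.0 (fully open); "finger_force": force on a finger pad.
Only numpy, scipy, OpenCV 4.12 (cv2) and the standard library are available. Lean on these libraries where they do the work, as an engineer would, in place of code of your own. Each camera call takes 0.05 s, during which the arm holds its last target. There are 200 camera calls.

## Working session

There is one attempt and no reset: what is moved stays moved. The work goes in short steps, Python scripts to look and compute and a tool call to move; the robot and the scene stay as the last step left them, time stands still between calls to the robot, and variables do not carry over. Pictures are saved under pics/ and viewed, at most 17 in all, crops included, and the job is handed in when it is done.

Besides the shell and the picture viewer there is one more tool, called after ">>>" by a JSON object that holds its "method" and its "body". jog_arm: Moves the arm, as the interface text tells. Shift numbers are shares of 12 cm and turn numbers shares of pi/2 rad, none past 1 either way. Its arguments: {"type":"object","properties":{"increments":{"type":"array"},"force":{"type":"number"}},"required":["increments"]}

```bash
mkdir -p pics; ls
cat > h.py <<'E'
import numpy as np, cv2
from plant import get_state, imaging, job, ctrl
from scipy.spatial.transform import Rotation as R
def look(n):
    s=get_state(); c=imaging.read_camera(n)
    if n=="wrist":
        T=np.eye(4);T[:3,:3]=R.from_quat(s["tcp_rot"]).as_matrix();T[:3,3]=s["eef_pos"];E=T@np.array(c["mount"])
    else: E=np.array(c["extrinsics"])
    c["E"]=E; return c
def rays(c,px):
    u=cv2.undistortPoints(np.array(px,float).reshape(-1,1,2),np.array(c["camera_matrix"]),np.array(c["dist"])).reshape(-1,2)
    d=np.c_[u[:,0],-u[:,1],-np.ones(len(u))]
    return c["E"][:3,3],d@c["E"][:3,:3].T
def onplane(c,px,z):
    o,d=rays(c,px); return o+d*((z-o[2])/d[:,2])[:,None]
def cloud(c):
    h,w=c["depth"].shape; v,u=np.mgrid[:h,:w]
    o,d=rays(c,np.c_[u.ravel(),v.ravel()])
    P=o+d*c["depth"].ravel()[:,None]; P[c["depth"].ravel()==0]=np.nan
    return P.reshape(h,w,3)
E
python3 - <<'E'
from h import *
import pickle
for n in("top","side","wrist"):
    c=look(n); cv2.imwrite(f"pics/{n}0.png",c["frame"]); pickle.dump(c,open(n+"0.pkl","wb"))
    print(n,c["E"].round(3).tolist(),np.array(c["camera_matrix"]).round(0).tolist(),(c["depth"]>0).mean())
print(get_state(),ctrl.finger_overhang)
E
```

```text
pics
top [[0.009, 0.992, -0.125, 0.436], [-1.0, 0.01, 0.007, -0.065], [0.008, 0.125, 0.992, 1.124], [0.0, 0.0, 0.0, 1.0]] [[395.0, 0.0, 275.0], [0.0, 395.0, 206.0], [0.0, 0.0, 1.0]] 0.9958588435374149
side [[-0.999, -0.0, 0.032, 0.597], [0.025, -0.621, 0.784, 0.857], [0.02, 0.784, 0.621, 0.787], [0.0, 0.0, 0.0, 1.0]] [[384.0, 0.0, 280.0], [0.0, 384.0, 207.0], [0.0, 0.0, 1.0]] 0.9958843537414966
wrist [[0.322, -0.908, -0.268, 0.15], [0.947, 0.309, 0.092, 0.662], [-0.001, -0.283, 0.959, 0.371], [0.0, 0.0, 0.0, 1.0]] [[335.0, 0.0, 289.0], [0.0, 335.0, 211.0], [0.0, 0.0, 1.0]] 0.9960034013605442
{'time': 0.15, 'qpos': array([ 1.09295720e+00,  2.86997427e-01,  1.57783922e+00,  2.11141528e-07,
        1.27857962e+00, -1.49983881e-01]), 'dq': array([ 0.00030454, -0.00232252, -0.003724  ,  0.00020276,  0.00263486,
        0.00210309]), 'joint_efforts': array([ 2.61829537e-04, -4.06603467e+01, -2.93141681e+01, -1.93406031e-04,
        3.98092074e-03,  1.18015251e-05]), 'eef_pos': array([0.21710674, 0.63864634, 0.25524219]), 'tcp_rot': array([ 1.63194389e-01,  9.86593513e-01, -8.67217870e-04, -2.81644902e-04]), 'contact_force': array([-0.69501369, -0.18219539, -0.27355426]), 'wrist_torque': array([ 0.03391385,  0.02619506, -0.01219041]), 'finger_force': 0.0, 'opening': 0.9997056347776062} 0.025
```

View pics/top0.png

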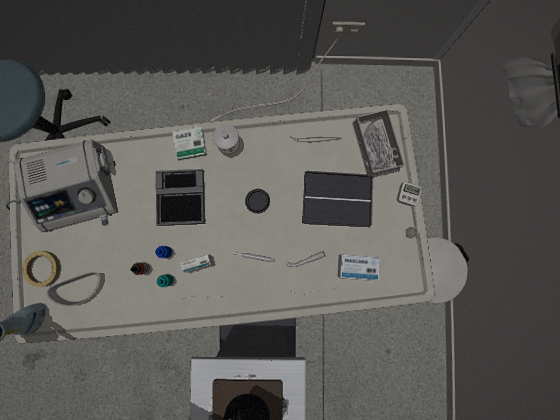

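View pics/side0.png

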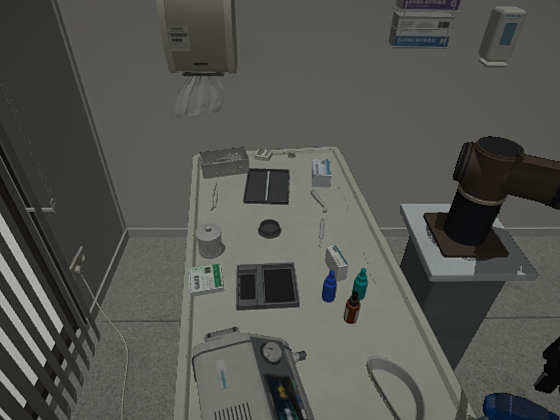

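The top view shows the front row, left to right: brown bottle (138,268) between the blue and teal look-alikes, small carton (197,263), elevator (255,257), handpiece (306,259) and large carton (359,267). Behind them are the rack (180,197), stand (257,201) and tray (338,199). The side view shows the same things, with the bottle at (352,308).

```bash
cat > m.py <<'E'
from h import *
import pickle
c=pickle.load(open("top0.pkl","rb")); s=pickle.load(open("side0.pkl","rb"))
P=cloud(c); Q=cloud(s)
g=cv2.cvtColor(c["frame"],cv2.COLOR_BGR2GRAY); hsv=cv2.cvtColor(c["frame"],cv2.COLOR_BGR2HSV)
print("table z top",np.nanmedian(P[225:245,220:300,2]),"side",np.nanmedian(Q[240:260,300:315,2]))
# height mask boxes (u0,v0,u1,v1, zmin)
for n,(u0,v0,u1,v1,z0) in dict(bottle=(128,255,150,280,.03),scart=(176,250,217,276,.03),lcart=(330,250,388,285,.03),elev=(228,244,282,268,.004),hand=(284,246,330,272,.005),tray=(295,165,380,232,.008),rack=(150,165,210,230,.012),stand=(242,185,272,217,.012)).items():
    z=P[v0:v1,u0:u1,2]; m=(z>z0).astype(np.uint8)
    k,l,st,_=cv2.connectedComponentsWithStats(m); i=1+np.argmax(st[1:,4]); m=(l==i)
    p=P[v0:v1,u0:u1][m]; r=cv2.minAreaRect((p[:,:2]*1000).astype(np.float32))
    print(n,m.sum(),"rect",np.round(r[0],1),np.round(r[1],1),round(r[2],1),"z p50,p95",np.round(np.percentile(p[:,2],[50,95]),4),"mean",p[:,:2].mean(0).round(4))
big=cv2.resize(c["frame"][150:300,120:400],None,fx=2.8,fy=2.8,interpolation=cv2.INTER_CUBIC)
cv2.imwrite("pics/topcrop.png",np.clip(big.astype(float)*1.4,0,255).astype(np.uint8))
E
python3 m.py
```

```text
table z top 0.0015294554803114702 side 0.0025571184583449424
bottle 159 rect [396.7 290.8] [33.  25.4] 0.7 z p50,p95 [0.0621 0.0984] mean [0.3975 0.2888]
scart 329 rect [411.8 139.6] [29.8 76.3] 17.9 z p50,p95 [0.0585 0.0621] mean [0.4119 0.138 ]
lcart 914 rect [ 404.1 -304.7] [104.2  63.7] 86.0 z p50,p95 [0.0526 0.056 ] mean [ 0.4046 -0.3026]
elev 164 rect [432.6 -20.1] [108.7  15.7] 77.8 z p50,p95 [0.0108 0.0142] mean [ 0.4314 -0.0223]
hand 204 rect [ 423.2 -162.6] [ 21.1 116.8] 17.7 z p50,p95 [0.013  0.0181] mean [ 0.425 -0.166]
tray 505 rect [ 611.8 -261.9] [214.6 178.8] 87.2 z p50,p95 [0.0154 0.0432] mean [ 0.6173 -0.2777]
rack 828 rect [598.7 198.1] [157.4 135.4] 3.2 z p50,p95 [0.0195 0.0231] mean [0.613  0.1994]
stand 103 rect [589.4 -23.2] [59.1 56.8] 0.5 z p50,p95 [0.0214 0.0245] mean [ 0.5885 -0.0237]
```

```bash
ls pics
```

```text
side0.png
top0.png
topcrop.png
wrist0.png
```

View pics/topcrop.png

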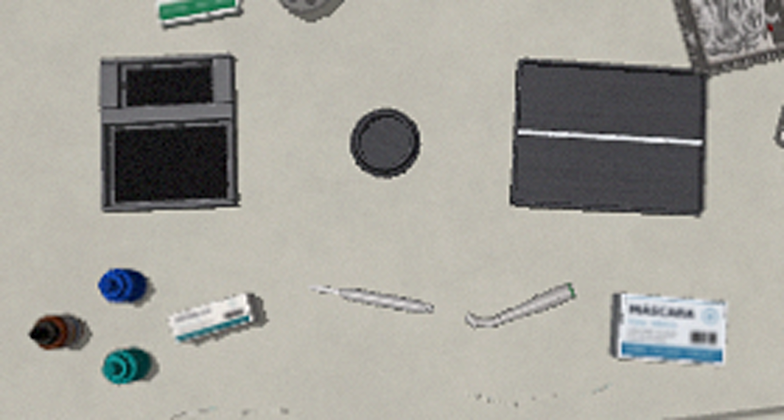

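The close crop gives the layout: the elevator's tip points to +y, the handpiece's head points to +y with the ring at -y, and the narrow bay is the far (+x) one. Next I check positions and heights against the side view.

```bash
cat > m2.py <<'E'
from h import *
import pickle
C={n:pickle.load(open(n+"0.pkl","rb")) for n in("top","side")}
box=dict(bottle=(.397,.29,.035,.02,.11),blue=(.44,.215,.035,.02,.11),teal=(.36,.215,.035,.02,.11),scart=(.412,.139,.055,.05,.07),lcart=(.404,-.304,.07,.04,.065),elev=(.43,-.03,.075,.006,.03),hand=(.424,-.165,.075,.006,.03),tray=(.612,-.27,.125,.009,.03),rack=(.6,.198,.11,.015,.04),stand=(.589,-.023,.05,.015,.04))
for n,(x,y,h,z0,z1) in box.items():
  for k,c in C.items():
    P=cloud(c).reshape(-1,3); p=P[(abs(P[:,0]-x)<h)&(abs(P[:,1]-y)<h)&(P[:,2]>z0)&(P[:,2]<z1)]
    r=cv2.minAreaRect((p[:,:2]*1000).astype(np.float32))
    print(n,k,len(p),np.round(r[0]),np.round(r[1]),round(r[2],1),"z",np.round(np.percentile(p[:,2],[50,90,98])*1000,1),"mid",((np.percentile(p[:,:2],2,0)+np.percentile(p[:,:2],98,0))*500).round(1))
# tray bar & edges by colour, ray onto plane
c=C["top"]; g=cv2.cvtColor(c["frame"],cv2.COLOR_BGR2GRAY)
m=np.zeros_like(g); m[160:235,290:385]=(g[160:235,290:385]<85)
m=cv2.morphologyEx(m,cv2.MORPH_OPEN,np.ones((3,3),np.uint8)); 
b=np.argwhere((g>130)&(np.arange(560)[None]>308)&(np.arange(560)[None]<368)&(np.arange(420)[:,None]>188)&(np.arange(420)[:,None]<208))[:,::-1]
q=onplane(c,b,.009); print("bar",q.mean(0),np.polyfit(q[:,1],q[:,0],1), q[:,1].min(),q[:,1].max())
l=cv2.connectedComponentsWithStats(m); i=1+np.argsort(-l[2][1:,4])[:2]; mm=np.isin(l[1],i)
q=onplane(c,np.argwhere(mm)[:,::-1],.012); r=cv2.minAreaRect((q[:,:2]*1000).astype(np.float32)); print("tray dark",r)
E
python3 m2.py
```

```text
bottle top 175 [397. 291.] [33. 25.] 0.7 z [60.4 94.6 99.8] mid [397.1 290.3]
bottle side 331 [401. 303.] [26. 33.] 68.7 z [59.6 86.4 99.7] mid [400.2 304.1]
blue top 164 [441. 231.] [33. 32.] 0.5 z [62.  95.1 98.8] mid [440.9 228.5]
blue side 297 [436. 213.] [83. 33.] 68.7 z [59.5 88.8 99.6] mid [434.1 215.3]
teal top 170 [366. 222.] [33. 28.] 25.6 z [62.5 95.3 99.9] mid [365.8 221.3]
teal side 282 [368. 233.] [27. 33.] 61.2 z [ 60.1  88.8 100.2] mid [368.1 234.1]
scart top 306 [412. 140.] [30. 76.] 18.9 z [58.7 61.5 62.8] mid [411.5 139.6]
scart side 283 [415. 144.] [31. 80.] 17.3 z [59.3 61.5 62.7] mid [414.6 145.5]
lcart top 899 [ 404. -305.] [104.  64.] 86.0 z [52.7 55.4 56.7] mid [ 404.5 -304.1]
lcart side 336 [ 406. -304.] [115.  63.] 85.5 z [53.6 55.7 57.1] mid [ 408.2 -298.7]
elev top 191 [431. -29.] [145. 145.] 90.0 z [10.2 13.5 15.4] mid [431.3 -27.1]
elev side 105 [446. -19.] [108. 152.] 15.6 z [11.  14.  15.6] mid [451.9 -31.2]
hand top 234 [ 425. -164.] [145. 147.] 89.7 z [12.4 16.7 19. ] mid [ 424.9 -162.5]
hand side 121 [ 428. -168.] [136. 134.] 6.5 z [13.  17.1 18.5] mid [ 424.4 -158.8]
tray top 654 [ 631. -273.] [235. 219.] 87.2 z [15.5 25.5 29. ] mid [ 627.5 -271.4]
tray side 383 [ 632. -253.] [206. 215.] 86.5 z [14.5 20.7 27.5] mid [ 628.  -248.5]
rack top 780 [599. 198.] [157. 135.] 3.2 z [19.7 22.4 24.1] mid [598.5 197.8]
rack side 859 [600. 202.] [156. 141.] 2.5 z [20.5 22.5 23.6] mid [600.1 202.1]
stand top 96 [590. -23.] [57. 57.] 1.1 z [21.5 24.  24.7] mid [590.2 -23.2]
stand side 114 [593. -19.] [58. 59.] 42.2 z [21.3 24.2 25.6] mid [592.5 -19.3]
bar [ 0.59826574 -0.25468408  0.009     ] [0.04892276 0.61072559] -0.3383006170713658 -0.17132398555008083
tray dark ((613.4066772460938, -265.8070373535156), (224.11851501464844, 185.87261962890625), 87.75940704345703)
```

>>> {"method": "jog_arm", "body": {"increments": [{"dx":0.5,"dy":-1,"dz":0},{"dx":0.5,"dy":-1,"dz":0},{"dx":0.5,"dy":-1,"dz":0}]}}

```text
$.increments[0]: bad value
```

>>> {"method": "jog_arm", "body": {"increments": [{"dx":0.5,"dy":-1,"dz":0},{"dx":0.5,"dy":-1,"dz":0},{"dx":0.5,"dy":-1,"dz":0}]}}

```text
$.increments[0]: bad value
```

>>> {"method": "jog_arm", "body": {"increments": [{"dx":0.5,"dy":-0.99,"dz":0.0,"ax":0.0,"ay":0.0,"az":0.0,"gripper":1.0},{"dx":0.5,"dy":-0.99,"dz":0.0,"ax":0.0,"ay":0.0,"az":0.0,"gripper":1.0},{"dx":0.5,"dy":-0.99,"dz":0.0,"ax":0.0,"ay":0.0,"az":0.0,"gripper":1.0}]}}

```text
time: 0.45
eef_pos: [0.2778, 0.5179, 0.2555]
tcp_rot: [0.163, 0.987, -0.001, -0.0]
contact_force: [0.7, 0.1, 0.6]
opening: 0.997
finger_force: 0.0
```

>>> {"method": "jog_arm", "body": {"increments": [{"dx":0.2,"dy":-0.4,"dz":0.0,"ax":0.0,"ay":0.0,"az":-0.79,"gripper":1.0},{"dx":0.5,"dy":-0.8,"dz":0.0,"ax":0.0,"ay":0.0,"az":-0.79,"gripper":1.0},{"dx":0.7,"dy":-1.0,"dz":0.0,"ax":0.0,"ay":0.0,"az":-0.79,"gripper":1.0},{"dx":0.7,"dy":-1.0,"dz":0.0,"ax":0.0,"ay":0.0,"az":-0.79,"gripper":1.0},{"dx":0.7,"dy":-1.0,"dz":0.0,"ax":0.0,"ay":0.0,"az":-0.79,"gripper":1.0},{"dx":0.7,"dy":-1.0,"dz":0.0,"ax":0.0,"ay":0.0,"az":-0.79,"gripper":1.0},{"dx":0.7,"dy":-1.0,"dz":0.0,"ax":0.0,"ay":0.0,"az":-0.79,"gripper":1.0},{"dx":0.7,"dy":-1.0,"dz":0.0,"ax":0.0,"ay":0.0,"az":-0.79,"gripper":1.0},{"dx":0.7,"dy":-1.0,"dz":0.0,"ax":0.0,"ay":0.0,"az":-0.79,"gripper":1.0},{"dx":0.7,"dy":-1.0,"dz":0.0,"ax":0.0,"ay":0.0,"az":-0.79,"gripper":1.0}]}}

```text
time: 1.45
eef_pos: [0.3611, 0.4001, 0.256]
tcp_rot: [0.706, 0.708, -0.0, -0.0]
contact_force: [1.1, 0.3, 0.8]
opening: 1.001
finger_force: 0.0
```

>>> {"method": "jog_arm", "body": {"increments": [{"dx":0.3,"dy":-0.4,"dz":0.0,"ax":0.0,"ay":0.0,"az":0.0,"gripper":1.0},{"dx":0.3,"dy":-0.8,"dz":0.0,"ax":0.0,"ay":0.0,"az":0.0,"gripper":1.0},{"dx":0.3,"dy":-0.8,"dz":0.0,"ax":0.0,"ay":0.0,"az":0.0,"gripper":1.0},{"dx":0.3,"dy":-0.8,"dz":0.0,"ax":0.0,"ay":0.0,"az":0.0,"gripper":1.0}]}}

```text
time: 1.85
eef_pos: [0.3975, 0.3033, 0.2562]
tcp_rot: [0.707, 0.707, 0.0, -0.0]
contact_force: [-0.4, 0.4, 0.5]
opening: 0.997
finger_force: 0.0
```

```bash
cat > w.py <<'E'
from h import *
import sys
c=look("wrist"); cv2.imwrite("pics/%s.png"%sys.argv[1],np.clip(c["frame"].astype(float)*1.4,0,255).astype(np.uint8))
import pickle; pickle.dump(c,open(sys.argv[1]+".pkl","wb"))
P=cloud(c); s=get_state(); R_=R.from_quat(s["tcp_rot"]).as_matrix()
print(s["time"],s["eef_pos"].round(4),"h",np.degrees(np.arctan2(R_[1,1],R_[0,1])).round(2),"tilt",R_[:,2].round(3))
x,y,h,z0,z1=map(float,sys.argv[2:7])
p=P.reshape(-1,3); p=p[(abs(p[:,0]-x)<h)&(abs(p[:,1]-y)<h)&(p[:,2]>z0)&(p[:,2]<z1)]
r=cv2.minAreaRect((p[:,:2]*1000).astype(np.float32)); print(len(p),np.round(r[0],1),np.round(r[1],1),round(r[2],1),np.percentile(p[:,2],[5,50,95]).round(4),"mid",((np.percentile(p[:,:2],2,0)+np.percentile(p[:,:2],98,0))*500).round(1))
E
python3 w.py w1 .399 .297 .04 .02 .06; python3 - <<'E'
E
```

```text
1.9 [0.3974 0.3042 0.2564] h 0.08 tilt [ 0.     0.001 -1.   ]
495 [399.4 299.4] [32.9 31.1] 0.1 [0.0255 0.0568 0.0596] mid [399.6 301.2]
```

View pics/w1.png

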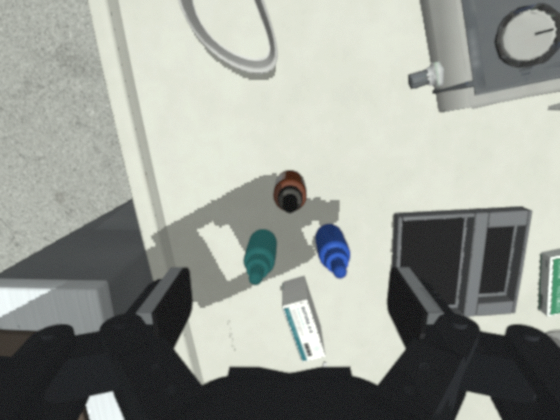

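The wrist view shows the brown bottle at (290,190), with teal (260,255) and blue (332,250) clear on the -y side. The bottle's axis measures about (0.3995, 0.299).

>>> {"method": "jog_arm", "body": {"increments": [{"dx":0.02,"dy":-0.04,"dz":-0.3,"ax":0.0,"ay":0.0,"az":0.0,"gripper":1.0},{"dx":0.02,"dy":-0.04,"dz":-0.6,"ax":0.0,"ay":0.0,"az":0.0,"gripper":1.0},{"dx":0.02,"dy":-0.04,"dz":-0.9,"ax":0.0,"ay":0.0,"az":0.0,"gripper":1.0},{"dx":0.02,"dy":-0.04,"dz":-0.9,"ax":0.0,"ay":0.0,"az":0.0,"gripper":1.0}]}}

```text
time: 2.3
eef_pos: [0.3958, 0.299, 0.1429]
tcp_rot: [0.706, 0.709, -0.005, -0.002]
contact_force: [-0.4, -0.3, -0.6]
opening: 0.997
finger_force: 0.0
```

>>> {"method": "jog_arm", "body": {"force": 30, "increments": [{"dx":0.0,"dy":0.0,"dz":-0.25,"ax":0.0,"ay":0.0,"az":0.0,"gripper":1.0},{"dx":0.0,"dy":0.0,"dz":-0.5,"ax":0.0,"ay":0.0,"az":0.0,"gripper":1.0},{"dx":0.0,"dy":0.0,"dz":-0.69,"ax":0.0,"ay":0.0,"az":0.0,"gripper":1.0},{"dx":0.0,"dy":0.0,"dz":-0.69,"ax":0.0,"ay":0.0,"az":0.0,"gripper":-1.0},{"dx":0.0,"dy":0.0,"dz":-0.69,"ax":0.0,"ay":0.0,"az":0.0,"gripper":-1.0},{"dx":0.0,"dy":0.0,"dz":-0.69,"ax":0.0,"ay":0.0,"az":0.0,"gripper":-1.0},{"dx":0.0,"dy":0.0,"dz":-0.69,"ax":0.0,"ay":0.0,"az":0.0,"gripper":-1.0},{"dx":0.0,"dy":0.0,"dz":-0.69,"ax":0.0,"ay":0.0,"az":0.0,"gripper":-1.0},{"dx":0.0,"dy":0.0,"dz":-0.69,"ax":0.0,"ay":0.0,"az":0.0,"gripper":-1.0},{"dx":0.0,"dy":0.0,"dz":-0.69,"ax":0.0,"ay":0.0,"az":0.0,"gripper":-1.0}]}}

```text
time: 3.3
eef_pos: [0.4009, 0.3003, 0.0679]
tcp_rot: [0.706, 0.708, 0.002, 0.0]
contact_force: [-1.2, -0.3, 6.0]
opening: 0.368
finger_force: 29.3
```

>>> {"method": "jog_arm", "body": {"increments": [{"dx":0.0,"dy":0.0,"dz":0.2,"ax":0.0,"ay":0.0,"az":0.0,"gripper":-1.0},{"dx":0.0,"dy":0.0,"dz":0.5,"ax":0.0,"ay":0.0,"az":0.0,"gripper":-1.0},{"dx":0.0,"dy":0.0,"dz":0.8,"ax":0.0,"ay":0.0,"az":0.0,"gripper":-1.0},{"dx":0.0,"dy":0.0,"dz":0.9,"ax":0.0,"ay":0.0,"az":0.0,"gripper":-1.0},{"dx":0.0,"dy":0.0,"dz":0.9,"ax":0.0,"ay":0.0,"az":0.0,"gripper":-1.0}]}}

```text
time: 3.8
eef_pos: [0.401, 0.3001, 0.1761]
tcp_rot: [0.706, 0.708, 0.003, 0.001]
contact_force: [0.4, -0.6, -0.7]
opening: 0.369
finger_force: 30.0
```

>>> {"method": "jog_arm", "body": {"increments": [{"dx":0.1,"dy":-0.2,"dz":0.0,"ax":0.0,"ay":0.0,"az":0.0,"gripper":-1.0},{"dx":0.25,"dy":-0.5,"dz":0.0,"ax":0.0,"ay":0.0,"az":0.0,"gripper":-1.0},{"dx":0.4,"dy":-0.8,"dz":0.0,"ax":0.0,"ay":0.0,"az":0.0,"gripper":-1.0},{"dx":0.5,"dy":-1.0,"dz":0.0,"ax":0.0,"ay":0.0,"az":0.0,"gripper":-1.0}]}}

```text
time: 4.2
eef_pos: [0.4591, 0.1773, 0.171]
tcp_rot: [0.707, 0.707, -0.002, -0.001]
contact_force: [0.7, 0.4, -0.5]
opening: 0.363
finger_force: 30.0
```

>>> {"method": "jog_arm", "body": {"increments": [{"dx":0.2,"dy":-0.3,"dz":0.0,"ax":0.0,"ay":0.0,"az":0.0,"gripper":-1.0},{"dx":0.4,"dy":-0.6,"dz":0.0,"ax":0.0,"ay":0.0,"az":0.0,"gripper":-1.0},{"dx":0.6,"dy":-0.9,"dz":0.0,"ax":0.0,"ay":0.0,"az":0.0,"gripper":-1.0},{"dx":0.6,"dy":-1.0,"dz":0.0,"ax":0.0,"ay":0.0,"az":0.0,"gripper":-1.0}]}}

```text
time: 4.6
eef_pos: [0.5328, 0.0563, 0.1714]
tcp_rot: [0.708, 0.707, -0.001, -0.0]
contact_force: [0.1, 0.5, -0.8]
opening: 0.364
finger_force: 30.0
```

>>> {"method": "jog_arm", "body": {"increments": [{"dx":0.2,"dy":-0.3,"dz":0.0,"ax":0.0,"ay":0.0,"az":0.0,"gripper":-1.0},{"dx":0.4,"dy":-0.55,"dz":0.0,"ax":0.0,"ay":0.0,"az":0.0,"gripper":-1.0},{"dx":0.49,"dy":-0.67,"dz":0.0,"ax":0.0,"ay":0.0,"az":0.0,"gripper":-1.0},{"dx":0.49,"dy":-0.67,"dz":0.0,"ax":0.0,"ay":0.0,"az":0.0,"gripper":-1.0},{"dx":0.49,"dy":-0.67,"dz":0.0,"ax":0.0,"ay":0.0,"az":0.0,"gripper":-1.0}]}}

```text
time: 5.1
eef_pos: [0.5892, -0.0201, 0.1719]
tcp_rot: [0.706, 0.708, -0.001, -0.002]
contact_force: [-0.3, 0.0, -0.9]
opening: 0.363
finger_force: 30.0
```

```bash
python3 w.py w2 .591 -.022 .05 .014 .035;python3 w.py w2 .591 -.022 .05 .07 .15
```

```text
5.15 [ 0.5891 -0.0196  0.1722] h 0.16 tilt [-0.003  0.001 -1.   ]
899 [594.7 -16.7] [52.3 60. ] 78.3 [0.0159 0.0203 0.0215] mid [593.7 -17.4]
5.2 [ 0.5892 -0.0195  0.1726] h 0.19 tilt [-0.002  0.001 -1.   ]
1733 [590.8 -12. ] [44.  13.7] 1.7 [0.1095 0.1329 0.1492] mid [588.8 -10.3]
```

View pics/w2.png

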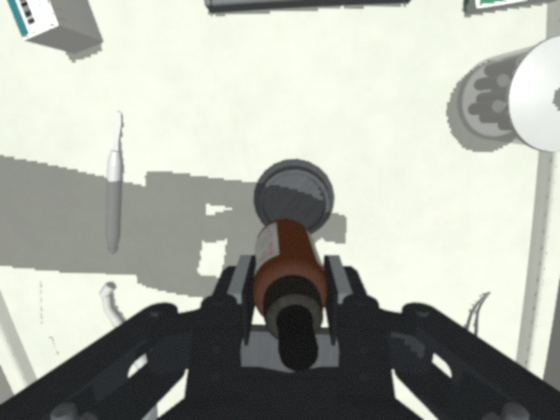

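The stand rim shows at (293,198), with the bottle hanging upright just in front of it. The offset is about 2 mm, so I lower it now.

>>> {"method": "jog_arm", "body": {"increments": [{"dx":0.02,"dy":0.0,"dz":-0.25,"ax":0.0,"ay":0.0,"az":0.0,"gripper":-1.0},{"dx":0.02,"dy":0.0,"dz":-0.5,"ax":0.0,"ay":0.0,"az":0.0,"gripper":-1.0},{"dx":0.02,"dy":0.0,"dz":-0.65,"ax":0.0,"ay":0.0,"az":0.0,"gripper":-1.0},{"dx":0.02,"dy":0.0,"dz":-0.75,"ax":0.0,"ay":0.0,"az":0.0,"gripper":-1.0},{"dx":0.02,"dy":0.0,"dz":-0.8,"ax":0.0,"ay":0.0,"az":0.0,"gripper":-1.0},{"dx":0.02,"dy":0.0,"dz":-0.81,"ax":0.0,"ay":0.0,"az":0.0,"gripper":-1.0},{"dx":0.02,"dy":0.0,"dz":-0.81,"ax":0.0,"ay":0.0,"az":0.0,"gripper":-1.0}]}}

```text
time: 5.9
eef_pos: [0.5935, -0.0208, 0.0772]
tcp_rot: [0.706, 0.708, 0.0, 0.001]
contact_force: [0.6, -0.3, -0.7]
opening: 0.362
finger_force: 30.0
```

>>> {"method": "jog_arm", "body": {"increments": [{"dx":0.0,"dy":0.0,"dz":-0.02,"ax":0.0,"ay":0.0,"az":0.0,"gripper":-1.0},{"dx":0.0,"dy":0.0,"dz":-0.03,"ax":0.0,"ay":0.0,"az":0.0,"gripper":-1.0},{"dx":0.0,"dy":0.0,"dz":-0.03,"ax":0.0,"ay":0.0,"az":0.0,"gripper":-1.0}]}}

```text
time: 6.2
eef_pos: [0.593, -0.021, 0.073]
tcp_rot: [0.706, 0.708, 0.0, 0.0]
contact_force: [-0.7, -1.0, -1.4]
opening: 0.365
finger_force: 30.0
```

>>> {"method": "jog_arm", "body": {"increments": [{"dx":0.0,"dy":0.0,"dz":0.0,"ax":0.0,"ay":0.0,"az":0.0,"gripper":-0.1},{"dx":0.0,"dy":0.0,"dz":0.0,"ax":0.0,"ay":0.0,"az":0.0,"gripper":0.2},{"dx":0.0,"dy":0.0,"dz":0.0,"ax":0.0,"ay":0.0,"az":0.0,"gripper":0.7},{"dx":0.0,"dy":0.0,"dz":0.0,"ax":0.0,"ay":0.0,"az":0.0,"gripper":1.0},{"dx":0.0,"dy":0.0,"dz":0.0,"ax":0.0,"ay":0.0,"az":0.0,"gripper":1.0},{"dx":0.0,"dy":0.0,"dz":0.25,"ax":0.0,"ay":0.0,"az":0.0,"gripper":1.0},{"dx":0.0,"dy":0.0,"dz":0.6,"ax":0.0,"ay":0.0,"az":0.0,"gripper":1.0},{"dx":0.0,"dy":0.0,"dz":1.0,"ax":0.0,"ay":0.0,"az":0.0,"gripper":1.0},{"dx":0.0,"dy":0.0,"dz":1.0,"ax":0.0,"ay":0.0,"az":0.0,"gripper":1.0}]}}

```text
time: 7.1
eef_pos: [0.5974, -0.0218, 0.2017]
tcp_rot: [0.706, 0.708, 0.004, 0.007]
contact_force: [0.6, 0.2, 0.9]
opening: 0.999
finger_force: 0.0
```

```bash
python3 w.py w3 .591 -.022 .03 .03 .13
python3 - <<'E'
from h import *
c=look("top"); f=cv2.resize(c["frame"][150:300,120:400],None,fx=2.8,fy=2.8,interpolation=cv2.INTER_CUBIC)
cv2.imwrite("pics/t3.png",f)
E
```

```text
7.15 [ 0.5956 -0.0215  0.198 ] h 0.12 tilt [ 0.01  -0.002 -1.   ]
1606 [591.3 -21.4] [29.5 32.9] 89.7 [0.0406 0.0708 0.1014] mid [591.1 -18.6]
```

View pics/w3.png

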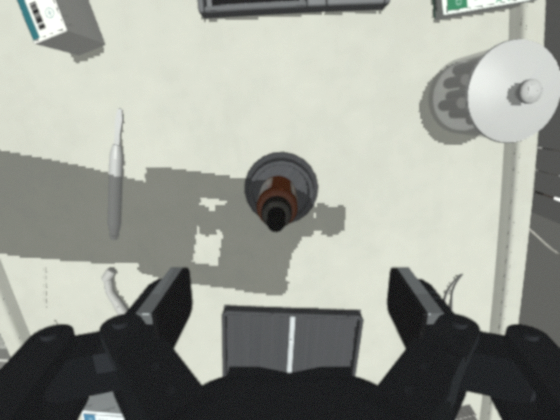

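The bottle stands upright inside the stand rim, at (278,205). Next is the small carton.

>>> {"method": "jog_arm", "body": {"increments": [{"dx":-0.2,"dy":0.2,"dz":0.0,"ax":0.0,"ay":0.0,"az":0.2,"gripper":1.0},{"dx":-0.5,"dy":0.45,"dz":0.0,"ax":0.0,"ay":0.0,"az":0.2,"gripper":1.0},{"dx":-0.75,"dy":0.68,"dz":0.0,"ax":0.0,"ay":0.0,"az":0.2,"gripper":1.0}]}}

```text
time: 7.5
eef_pos: [0.5002, 0.0615, 0.19]
tcp_rot: [0.586, 0.81, -0.001, -0.002]
contact_force: [1.2, 0.3, 1.0]
opening: 0.998
finger_force: 0.0
```

>>> {"method": "jog_arm", "body": {"increments": [{"dx":-0.3,"dy":0.25,"dz":0.0,"ax":0.0,"ay":0.0,"az":0.0,"gripper":1.0},{"dx":-0.6,"dy":0.5,"dz":0.0,"ax":0.0,"ay":0.0,"az":0.0,"gripper":1.0},{"dx":-0.75,"dy":0.68,"dz":0.0,"ax":0.0,"ay":0.0,"az":0.0,"gripper":1.0},{"dx":-0.75,"dy":0.68,"dz":0.0,"ax":0.0,"ay":0.0,"az":0.0,"gripper":1.0},{"dx":-0.75,"dy":0.68,"dz":0.0,"ax":0.0,"ay":0.0,"az":0.0,"gripper":1.0}]}}

```text
time: 8.0
eef_pos: [0.412, 0.1424, 0.1914]
tcp_rot: [0.586, 0.81, -0.001, -0.001]
contact_force: [1.0, 0.5, -0.1]
opening: 0.999
finger_force: 0.0
```

```bash
python3 w.py w4 .413 .142 .055 .04 .08
```

```text
8.05 [0.4128 0.1419 0.1918] h 18.13 tilt [-0.001 -0.001 -1.   ]
3611 [415.  142.6] [29.  78.6] 17.0 [0.0553 0.0572 0.0584] mid [414.5 144. ]
```

>>> {"method": "jog_arm", "body": {"increments": [{"dx":0.01,"dy":0.0,"dz":-0.25,"ax":0.0,"ay":0.0,"az":0.0,"gripper":1.0},{"dx":0.01,"dy":0.0,"dz":-0.55,"ax":0.0,"ay":0.0,"az":0.0,"gripper":1.0},{"dx":0.01,"dy":0.0,"dz":-0.8,"ax":0.0,"ay":0.0,"az":0.0,"gripper":1.0},{"dx":0.01,"dy":0.0,"dz":-0.8,"ax":0.0,"ay":0.0,"az":0.0,"gripper":1.0}]}}

```text
time: 8.45
eef_pos: [0.4112, 0.1409, 0.0922]
tcp_rot: [0.588, 0.809, -0.004, -0.004]
contact_force: [-0.8, 0.2, -0.5]
opening: 0.996
finger_force: 0.0
```

>>> {"method": "jog_arm", "body": {"force": 25, "increments": [{"dx":0.0,"dy":0.0,"dz":-0.2,"ax":0.0,"ay":0.0,"az":0.0,"gripper":1.0},{"dx":0.0,"dy":0.0,"dz":-0.4,"ax":0.0,"ay":0.0,"az":0.0,"gripper":1.0},{"dx":0.0,"dy":0.0,"dz":-0.4,"ax":0.0,"ay":0.0,"az":0.0,"gripper":0.2},{"dx":0.0,"dy":0.0,"dz":-0.4,"ax":0.0,"ay":0.0,"az":0.0,"gripper":-1.0},{"dx":0.0,"dy":0.0,"dz":-0.4,"ax":0.0,"ay":0.0,"az":0.0,"gripper":-1.0},{"dx":0.0,"dy":0.0,"dz":-0.4,"ax":0.0,"ay":0.0,"az":0.0,"gripper":-1.0},{"dx":0.0,"dy":0.0,"dz":-0.4,"ax":0.0,"ay":0.0,"az":0.0,"gripper":-1.0},{"dx":0.0,"dy":0.0,"dz":-0.4,"ax":0.0,"ay":0.0,"az":0.0,"gripper":-1.0},{"dx":0.0,"dy":0.0,"dz":-0.4,"ax":0.0,"ay":0.0,"az":0.0,"gripper":-1.0}]}}

```text
time: 9.35
eef_pos: [0.4156, 0.1424, 0.0505]
tcp_rot: [0.587, 0.81, 0.001, 0.001]
contact_force: [0.1, -0.9, 5.2]
opening: 0.335
finger_force: 25.6
```

>>> {"method": "jog_arm", "body": {"increments": [{"dx":0.0,"dy":0.0,"dz":0.2,"ax":0.0,"ay":0.0,"az":0.0,"gripper":-1.0},{"dx":0.0,"dy":0.0,"dz":0.5,"ax":0.0,"ay":0.0,"az":0.0,"gripper":-1.0},{"dx":0.0,"dy":0.0,"dz":0.75,"ax":0.0,"ay":0.0,"az":0.0,"gripper":-1.0},{"dx":0.2,"dy":0.05,"dz":0.75,"ax":0.0,"ay":0.0,"az":0.0,"gripper":-1.0},{"dx":0.5,"dy":0.1,"dz":0.75,"ax":0.0,"ay":0.0,"az":-0.1,"gripper":-1.0},{"dx":0.8,"dy":0.2,"dz":0.75,"ax":0.0,"ay":0.0,"az":-0.16,"gripper":-1.0},{"dx":0.97,"dy":0.25,"dz":0.75,"ax":0.0,"ay":0.0,"az":-0.16,"gripper":-1.0}]}}

```text
time: 10.05
eef_pos: [0.5327, 0.1728, 0.1393]
tcp_rot: [0.684, 0.729, 0.001, 0.001]
contact_force: [0.1, -0.4, 0.0]
opening: 0.328
finger_force: 24.9
```

>>> {"method": "jog_arm", "body": {"increments": [{"dx":0.3,"dy":0.1,"dz":0.0,"ax":0.0,"ay":0.0,"az":0.0,"gripper":-1.0},{"dx":0.6,"dy":0.2,"dz":0.0,"ax":0.0,"ay":0.0,"az":0.0,"gripper":-1.0},{"dx":0.9,"dy":0.25,"dz":0.0,"ax":0.0,"ay":0.0,"az":0.0,"gripper":-1.0},{"dx":0.97,"dy":0.25,"dz":0.0,"ax":0.0,"ay":0.0,"az":0.0,"gripper":-1.0},{"dx":0.97,"dy":0.25,"dz":0.0,"ax":0.0,"ay":0.0,"az":0.0,"gripper":-1.0},{"dx":0.97,"dy":0.25,"dz":0.0,"ax":0.0,"ay":0.0,"az":0.0,"gripper":-1.0}]}}

```text
time: 10.65
eef_pos: [0.6456, 0.2021, 0.1381]
tcp_rot: [0.684, 0.73, -0.001, -0.001]
contact_force: [-0.0, 0.5, -1.2]
opening: 0.333
finger_force: 25.1
```

```bash
python3 w.py w5 .6 .2 .1 .014 .03;python3 w.py w5 .649 .2 .06 .1 .13
```

```text
10.7 [0.6454 0.2021 0.1382] h 3.72 tilt [-0.002 -0.    -1.   ]
7592 [601.6 200.9] [156.6 136. ] 3.2 [0.0159 0.0182 0.0195] mid [600.5 201.6]
10.75 [0.6454 0.2021 0.1384] h 3.72 tilt [-0.002 -0.    -1.   ]
1597 [645.3 225.2] [55.7 34.7] 3.5 [0.1031 0.1214 0.1292] mid [646.3 224.9]
```

View pics/w5.png

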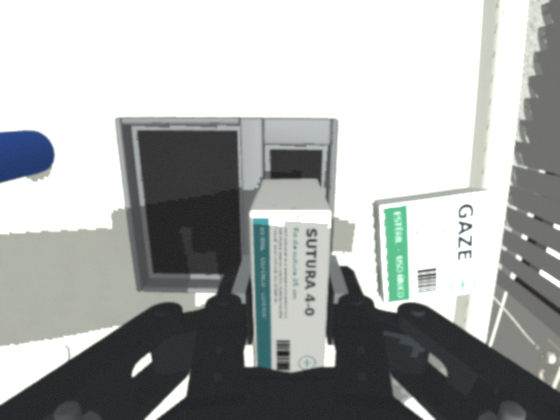

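The view shows the rack's narrow bay at (297,160) just behind the held carton, and a gauze box to the right at (430,240). I'll open only partway so the fingers stay clear of that box.

>>> {"method": "jog_arm", "body": {"increments": [{"dx":0.05,"dy":0.01,"dz":0.0,"ax":0.0,"ay":0.0,"az":0.0,"gripper":-1.0},{"dx":0.05,"dy":0.01,"dz":-0.25,"ax":0.0,"ay":0.0,"az":0.0,"gripper":-1.0},{"dx":0.05,"dy":0.01,"dz":-0.45,"ax":0.0,"ay":0.0,"az":0.0,"gripper":-1.0},{"dx":0.05,"dy":0.01,"dz":-0.58,"ax":0.0,"ay":0.0,"az":0.0,"gripper":-1.0},{"dx":0.05,"dy":0.01,"dz":-0.66,"ax":0.0,"ay":0.0,"az":0.0,"gripper":-1.0},{"dx":0.05,"dy":0.01,"dz":-0.68,"ax":0.0,"ay":0.0,"az":0.0,"gripper":-1.0},{"dx":0.05,"dy":0.01,"dz":-0.69,"ax":0.0,"ay":0.0,"az":0.0,"gripper":-1.0},{"dx":0.05,"dy":0.01,"dz":-0.69,"ax":0.0,"ay":0.0,"az":0.0,"gripper":-1.0},{"dx":0.05,"dy":0.01,"dz":-0.69,"ax":0.0,"ay":0.0,"az":0.0,"gripper":-1.0}]}}

```text
time: 11.65
eef_pos: [0.6537, 0.2036, 0.0573]
tcp_rot: [0.684, 0.73, 0.001, 0.001]
contact_force: [-0.9, -1.0, -0.4]
opening: 0.331
finger_force: 25.1
```

>>> {"method": "jog_arm", "body": {"increments": [{"dx":-0.02,"dy":0.0,"dz":-0.02,"ax":0.0,"ay":0.0,"az":0.0,"gripper":-1.0},{"dx":-0.02,"dy":0.0,"dz":-0.025,"ax":0.0,"ay":0.0,"az":0.0,"gripper":-1.0},{"dx":-0.02,"dy":0.0,"dz":-0.025,"ax":0.0,"ay":0.0,"az":0.0,"gripper":-0.2},{"dx":-0.02,"dy":0.0,"dz":-0.025,"ax":0.0,"ay":0.0,"az":0.0,"gripper":0.1},{"dx":-0.02,"dy":0.0,"dz":-0.025,"ax":0.0,"ay":0.0,"az":0.0,"gripper":0.2},{"dx":-0.02,"dy":0.0,"dz":-0.025,"ax":0.0,"ay":0.0,"az":0.0,"gripper":0.2},{"dx":-0.02,"dy":0.0,"dz":0.2,"ax":0.0,"ay":0.0,"az":0.0,"gripper":0.2},{"dx":-0.02,"dy":0.0,"dz":0.5,"ax":0.0,"ay":0.0,"az":0.0,"gripper":0.2},{"dx":-0.02,"dy":0.0,"dz":0.9,"ax":0.0,"ay":0.0,"az":0.0,"gripper":0.4},{"dx":-0.02,"dy":0.0,"dz":1.0,"ax":0.0,"ay":0.0,"az":0.0,"gripper":1.0}]}}

```text
time: 12.65
eef_pos: [0.6536, 0.204, 0.1831]
tcp_rot: [0.684, 0.73, 0.004, 0.003]
contact_force: [1.1, -0.8, 1.4]
opening: 0.849
finger_force: 0.0
```

```bash
python3 w.py w6 .65 .2 .055 .045 .09; python3 w.py w6 .65 .2 .08 -.01 .09
```

```text
12.7 [0.6536 0.2041 0.1832] h 3.73 tilt [ 0.011  0.002 -1.   ]
3954 [652.5 204.7] [29.  78.6] 3.4 [0.0591 0.0612 0.0623] mid [652.4 205.7]
12.75 [0.6523 0.2038 0.1798] h 3.72 tilt [ 0.007  0.001 -1.   ]
29799 [650. 200.] [160. 160.] 0.0 [-0.0007  0.003   0.0614] mid [650.2 200.8]
```

View pics/w6.png

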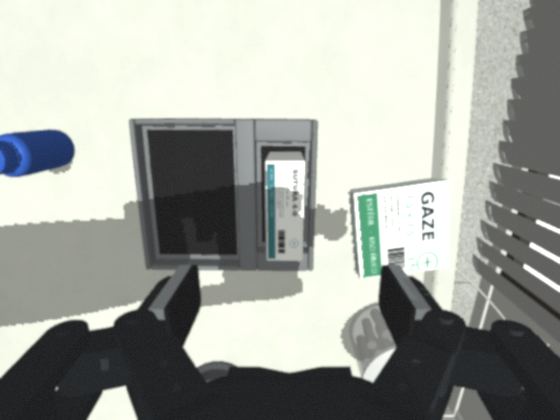

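The small carton is seated upright in the narrow bay, with its top at (285,210) and z about 0.061. Next is the elevator.

>>> {"method": "jog_arm", "body": {"increments": [{"dx":-0.2,"dy":-0.2,"dz":0.0,"ax":0.0,"ay":0.0,"az":0.0,"gripper":1.0},{"dx":-0.45,"dy":-0.48,"dz":0.0,"ax":0.0,"ay":0.0,"az":-0.1,"gripper":1.0},{"dx":-0.7,"dy":-0.75,"dz":0.0,"ax":0.0,"ay":0.0,"az":-0.18,"gripper":1.0},{"dx":-0.91,"dy":-0.95,"dz":0.0,"ax":0.0,"ay":0.0,"az":-0.18,"gripper":1.0}]}}

```text
time: 13.15
eef_pos: [0.5381, 0.0881, 0.1725]
tcp_rot: [0.781, 0.625, -0.002, -0.002]
contact_force: [0.7, -0.2, -0.1]
opening: 1.002
finger_force: 0.0
```

>>> {"method": "jog_arm", "body": {"increments": [{"dx":-0.2,"dy":-0.2,"dz":0.0,"ax":0.0,"ay":0.0,"az":0.0,"gripper":1.0},{"dx":-0.45,"dy":-0.48,"dz":0.0,"ax":0.0,"ay":0.0,"az":0.0,"gripper":1.0},{"dx":-0.7,"dy":-0.75,"dz":0.0,"ax":0.0,"ay":0.0,"az":0.0,"gripper":1.0},{"dx":-0.91,"dy":-0.95,"dz":0.0,"ax":0.0,"ay":0.0,"az":0.0,"gripper":1.0},{"dx":-0.91,"dy":-0.95,"dz":0.0,"ax":0.0,"ay":0.0,"az":0.0,"gripper":1.0},{"dx":-0.91,"dy":-0.95,"dz":0.0,"ax":0.0,"ay":0.0,"az":0.0,"gripper":1.0}]}}

```text
time: 13.75
eef_pos: [0.4309, -0.0246, 0.1741]
tcp_rot: [0.78, 0.625, -0.001, -0.001]
contact_force: [-0.2, -0.4, 0.1]
opening: 0.997
finger_force: 0.0
```

```bash
python3 w.py w7 .43 -.025 .07 .006 .03
```

```text
13.8 [ 0.4316 -0.0243  0.1746] h -12.51 tilt [-0.002  0.001 -1.   ]
1370 [434.7 -16.2] [112.5  12.2] 80.2 [0.0067 0.0097 0.0114] mid [433.8 -22. ]
```

View pics/w7.png

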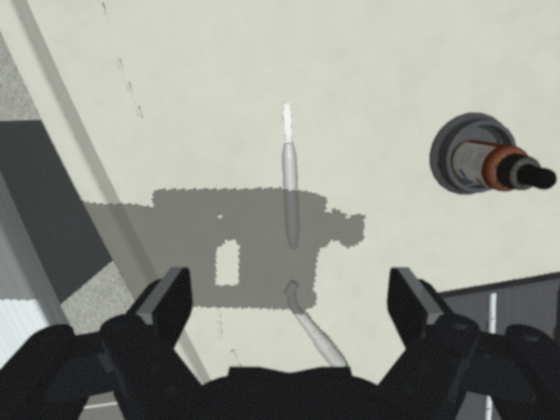

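The view shows the elevator handle from (289,142) to (293,247) with its tip up at (287,103). The handpiece head is at (292,295).

```bash
cat > ln.py <<'E'
from h import *
import pickle,sys
c=pickle.load(open(sys.argv[1]+".pkl","rb")); x,y,h,z0,z1=map(float,sys.argv[2:7]); wmin=float(sys.argv[7])
p=cloud(c).reshape(-1,3); p=p[(abs(p[:,0]-x)<h)&(abs(p[:,1]-y)<h)&(p[:,2]>z0)&(p[:,2]<z1)]
r=cv2.minAreaRect((p[:,:2]*1000).astype(np.float32)); 
vx,vy,x0,y0=cv2.fitLine(p[:,:2].astype(np.float32),cv2.DIST_HUBER,0,.01,.01).ravel()
d=np.array([vx,vy])*np.sign(vy); n=np.array([-d[1],d[0]]); o=np.array([x0,y0])
t=(p[:,:2]-o)@d; w=(p[:,:2]-o)@n
print("axis",np.degrees(np.arctan2(d[1],d[0])))
for a in np.arange(t.min(),t.max(),.008):
    k=(t>=a)&(t<a+.008)
    if k.sum()>3: print((o+d*(a+.004)).round(4),k.sum(),"w %.1f off %.1f z %.1f"%(np.ptp(w[k])*1e3,np.median(w[k])*1e3,np.percentile(p[k,2],90)*1e3))
E
python3 ln.py w7 .43 -.025 .07 .005 .03 0
python3 -c "
from h import *;import pickle
c=pickle.load(open('w7.pkl','rb'));print(onplane(c,[[289,142],[293,247],[287,103]],.007))"
```

```text
axis 80.008064
[ 0.4256 -0.0677] 59 w 8.2 off 0.0 z 8.8
[ 0.427  -0.0598] 84 w 10.8 off -0.2 z 10.4
[ 0.4284 -0.0519] 109 w 11.9 off 0.2 z 11.0
[ 0.4298 -0.0441] 116 w 11.7 off -0.1 z 11.3
[ 0.4312 -0.0362] 122 w 11.8 off -0.0 z 11.2
[ 0.4325 -0.0283] 124 w 12.3 off -0.1 z 11.2
[ 0.4339 -0.0204] 125 w 11.7 off 0.4 z 11.3
[ 0.4353 -0.0125] 129 w 12.1 off 0.0 z 11.1
[ 0.4367 -0.0047] 135 w 12.2 off -0.1 z 11.2
[0.4381 0.0032] 131 w 11.9 off 0.2 z 11.2
[0.4395 0.0111] 142 w 12.0 off -0.0 z 11.0
[0.4409 0.019 ] 110 w 10.1 off 0.0 z 10.0
[0.4423 0.0268] 49 w 5.1 off 0.0 z 6.7
[0.4437 0.0347] 41 w 4.4 off -0.2 z 6.2
[0.445  0.0426] 6 w 5.0 off 0.6 z 5.9
[[ 0.44223355  0.02320455  0.007     ]
 [ 0.42526255 -0.0693061   0.007     ]
 [ 0.44746754  0.05401046  0.007     ]]
```

>>> {"method": "jog_arm", "body": {"increments": [{"dx":0.02,"dy":0.03,"dz":-0.3,"ax":0.0,"ay":0.0,"az":0.03,"gripper":1.0},{"dx":0.02,"dy":0.03,"dz":-0.6,"ax":0.0,"ay":0.0,"az":0.03,"gripper":0.5},{"dx":0.02,"dy":0.03,"dz":-0.9,"ax":0.0,"ay":0.0,"az":0.03,"gripper":0.0},{"dx":0.02,"dy":0.03,"dz":-0.95,"ax":0.0,"ay":0.0,"az":0.03,"gripper":0.0},{"dx":0.02,"dy":0.03,"dz":-0.95,"ax":0.0,"ay":0.0,"az":0.03,"gripper":0.0},{"dx":0.02,"dy":0.03,"dz":-0.95,"ax":0.0,"ay":0.0,"az":0.03,"gripper":0.0}]}}

```text
time: 14.4
eef_pos: [0.4359, -0.0209, 0.0632]
tcp_rot: [0.765, 0.645, 0.001, 0.001]
contact_force: [0.2, 0.1, 0.4]
opening: 0.503
finger_force: 0.0
```

>>> {"method": "jog_arm", "body": {"force": 30, "increments": [{"dx":0.0,"dy":0.0,"dz":-0.15,"ax":0.0,"ay":0.0,"az":0.0,"gripper":0.0},{"dx":0.0,"dy":0.0,"dz":-0.25,"ax":0.0,"ay":0.0,"az":0.0,"gripper":0.0},{"dx":0.0,"dy":0.0,"dz":-0.25,"ax":0.0,"ay":0.0,"az":0.0,"gripper":0.0}]}}

```text
time: 14.7
eef_pos: [0.4342, -0.0208, 0.0317]
tcp_rot: [0.765, 0.644, -0.0, -0.001]
contact_force: [-0.4, -0.0, -0.5]
opening: 0.497
finger_force: 0.0
```

>>> {"method": "jog_arm", "body": {"increments": [{"dx":0.0,"dy":0.0,"dz":-0.02,"ax":0.0,"ay":0.0,"az":0.0,"gripper":-0.4},{"dx":0.0,"dy":0.0,"dz":-0.02,"ax":0.0,"ay":0.0,"az":0.0,"gripper":-1.0},{"dx":0.0,"dy":0.0,"dz":-0.02,"ax":0.0,"ay":0.0,"az":0.0,"gripper":-1.0},{"dx":0.0,"dy":0.0,"dz":-0.02,"ax":0.0,"ay":0.0,"az":0.0,"gripper":-1.0},{"dx":0.0,"dy":0.0,"dz":-0.02,"ax":0.0,"ay":0.0,"az":0.0,"gripper":-1.0},{"dx":0.0,"dy":0.0,"dz":-0.02,"ax":0.0,"ay":0.0,"az":0.0,"gripper":-1.0},{"dx":0.0,"dy":0.0,"dz":-0.02,"ax":0.0,"ay":0.0,"az":0.0,"gripper":-1.0}]}}

```text
time: 15.4
eef_pos: [0.4351, -0.0211, 0.0302]
tcp_rot: [0.765, 0.644, 0.0, 0.001]
contact_force: [-0.0, 0.2, 6.1]
opening: 0.129
finger_force: 32.2
```

>>> {"method": "jog_arm", "body": {"increments": [{"dx":0.0,"dy":0.0,"dz":0.2,"ax":0.0,"ay":0.0,"az":0.0,"gripper":-1.0},{"dx":0.0,"dy":0.0,"dz":0.5,"ax":0.0,"ay":0.0,"az":0.0,"gripper":-1.0},{"dx":0.0,"dy":0.0,"dz":0.8,"ax":0.0,"ay":0.0,"az":0.0,"gripper":-1.0},{"dx":0.2,"dy":-0.2,"dz":1.0,"ax":0.0,"ay":0.0,"az":0.0,"gripper":-1.0},{"dx":0.5,"dy":-0.5,"dz":1.0,"ax":0.0,"ay":0.0,"az":0.08,"gripper":-1.0},{"dx":0.7,"dy":-0.8,"dz":1.0,"ax":0.0,"ay":0.0,"az":0.08,"gripper":-1.0},{"dx":0.8,"dy":-1.0,"dz":1.0,"ax":0.0,"ay":0.0,"az":0.08,"gripper":-1.0}]}}

```text
time: 16.1
eef_pos: [0.532, -0.1432, 0.1495]
tcp_rot: [0.723, 0.691, 0.0, 0.001]
contact_force: [-0.1, 1.3, -0.3]
opening: 0.135
finger_force: 31.6
```

>>> {"method": "jog_arm", "body": {"increments": [{"dx":0.3,"dy":-0.3,"dz":0.0,"ax":0.0,"ay":0.0,"az":0.0,"gripper":-1.0},{"dx":0.6,"dy":-0.6,"dz":0.0,"ax":0.0,"ay":0.0,"az":0.0,"gripper":-1.0},{"dx":0.85,"dy":-0.9,"dz":0.0,"ax":0.0,"ay":0.0,"az":0.0,"gripper":-1.0},{"dx":0.85,"dy":-0.98,"dz":0.0,"ax":0.0,"ay":0.0,"az":0.0,"gripper":-1.0},{"dx":0.85,"dy":-0.98,"dz":0.0,"ax":0.0,"ay":0.0,"az":0.0,"gripper":-1.0},{"dx":0.85,"dy":-0.98,"dz":0.0,"ax":0.0,"ay":0.0,"az":0.0,"gripper":-1.0}]}}

```text
time: 16.7
eef_pos: [0.6313, -0.2575, 0.1484]
tcp_rot: [0.723, 0.691, -0.0, -0.001]
contact_force: [0.5, -0.2, -1.6]
opening: 0.133
finger_force: 31.6
```

```bash
python3 w.py w8 .6 -.243 .14 .008 .02
```

```text
16.75 [ 0.6314 -0.2571  0.1489] h -2.55 tilt [-0.002  0.001 -1.   ]
5194 [ 633.9 -250.7] [195.4 218.7] 87.4 [0.0085 0.0132 0.0162] mid [ 628. -245.]
```

View pics/w8.png

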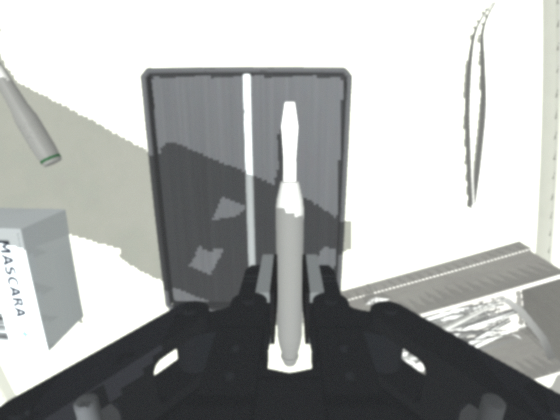

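The view shows the tray's outer corners at (145,70), (350,70) and (167,303), with the bar running from (246,75) to (250,260). The elevator is held straight above the far lane.

```bash
python3 -c "
from h import *;import pickle
c=pickle.load(open('w8.pkl','rb'));print(onplane(c,[[145,70],[350,70],[167,303],[343,280]],.014).round(4));print(onplane(c,[[247,75],[251,260]],.009).round(4))"
```

```text
[[ 0.535  -0.1504  0.014 ]
 [ 0.6796 -0.1578  0.014 ]
 [ 0.5236 -0.3363  0.014 ]
 [ 0.6743 -0.3206  0.014 ]]
[[ 0.6065 -0.1574  0.009 ]
 [ 0.5985 -0.3013  0.009 ]]
```

>>> {"method": "jog_arm", "body": {"increments": [{"dx":0.06,"dy":-0.06,"dz":-0.25,"ax":0.0,"ay":0.0,"az":0.0,"gripper":-1.0},{"dx":0.06,"dy":-0.06,"dz":-0.5,"ax":0.0,"ay":0.0,"az":0.0,"gripper":-1.0},{"dx":0.06,"dy":-0.06,"dz":-0.75,"ax":0.0,"ay":0.0,"az":0.0,"gripper":-1.0},{"dx":0.06,"dy":-0.06,"dz":-0.88,"ax":0.0,"ay":0.0,"az":0.0,"gripper":-1.0},{"dx":0.06,"dy":-0.06,"dz":-0.93,"ax":0.0,"ay":0.0,"az":0.0,"gripper":-1.0},{"dx":0.06,"dy":-0.06,"dz":-0.93,"ax":0.0,"ay":0.0,"az":0.0,"gripper":-1.0},{"dx":0.06,"dy":-0.06,"dz":-0.93,"ax":0.0,"ay":0.0,"az":0.0,"gripper":-1.0}]}}

```text
time: 17.45
eef_pos: [0.6407, -0.266, 0.0399]
tcp_rot: [0.723, 0.691, 0.0, 0.001]
contact_force: [1.0, -0.8, -0.5]
opening: 0.133
finger_force: 31.6
```

>>> {"method": "jog_arm", "body": {"increments": [{"dx":-0.01,"dy":0.0,"dz":-0.03,"ax":0.0,"ay":0.0,"az":0.0,"gripper":-1.0},{"dx":-0.01,"dy":0.0,"dz":-0.05,"ax":0.0,"ay":0.0,"az":0.0,"gripper":-1.0},{"dx":-0.01,"dy":0.0,"dz":-0.05,"ax":0.0,"ay":0.0,"az":0.0,"gripper":-1.0}]}}

```text
time: 17.75
eef_pos: [0.6392, -0.2662, 0.0333]
tcp_rot: [0.723, 0.691, 0.0, 0.001]
contact_force: [0.1, 0.1, 3.6]
opening: 0.134
finger_force: 32.0
```

>>> {"method": "jog_arm", "body": {"increments": [{"dx":0.0,"dy":0.0,"dz":0.0,"ax":0.0,"ay":0.0,"az":0.0,"gripper":-0.6},{"dx":0.0,"dy":0.0,"dz":0.0,"ax":0.0,"ay":0.0,"az":0.0,"gripper":-0.4},{"dx":0.0,"dy":0.0,"dz":0.0,"ax":0.0,"ay":0.0,"az":0.0,"gripper":-0.4},{"dx":0.0,"dy":0.0,"dz":0.2,"ax":0.0,"ay":0.0,"az":0.0,"gripper":-0.4},{"dx":0.0,"dy":0.0,"dz":0.5,"ax":0.0,"ay":0.0,"az":0.0,"gripper":-0.4},{"dx":0.0,"dy":0.0,"dz":0.8,"ax":0.0,"ay":0.0,"az":0.0,"gripper":0.5},{"dx":0.0,"dy":0.0,"dz":1.0,"ax":0.0,"ay":0.0,"az":0.0,"gripper":1.0},{"dx":0.0,"dy":0.0,"dz":1.0,"ax":0.0,"ay":0.0,"az":0.0,"gripper":1.0}]}}

```text
time: 18.55
eef_pos: [0.6409, -0.2671, 0.1576]
tcp_rot: [0.723, 0.691, 0.001, 0.005]
contact_force: [1.1, -0.1, -0.1]
opening: 0.8
finger_force: 0.0
```

>>> {"method": "jog_arm", "body": {"increments": [{"dx":-0.3,"dy":0.1,"dz":0.1,"ax":0.0,"ay":0.0,"az":0.1,"gripper":1.0},{"dx":-0.6,"dy":0.3,"dz":0.2,"ax":0.0,"ay":0.0,"az":0.22,"gripper":1.0},{"dx":-0.9,"dy":0.4,"dz":0.2,"ax":0.0,"ay":0.0,"az":0.22,"gripper":1.0},{"dx":-0.9,"dy":0.4,"dz":0.2,"ax":0.0,"ay":0.0,"az":0.22,"gripper":1.0}]}}

```text
time: 18.95
eef_pos: [0.5255, -0.2147, 0.1723]
tcp_rot: [0.593, 0.805, -0.0, -0.004]
contact_force: [0.5, -0.2, -0.7]
opening: 1.001
finger_force: 0.0
```

>>> {"method": "jog_arm", "body": {"increments": [{"dx":-0.3,"dy":0.1,"dz":0.0,"ax":0.0,"ay":0.0,"az":0.0,"gripper":1.0},{"dx":-0.6,"dy":0.3,"dz":0.0,"ax":0.0,"ay":0.0,"az":0.0,"gripper":1.0},{"dx":-0.85,"dy":0.35,"dz":0.0,"ax":0.0,"ay":0.0,"az":0.0,"gripper":1.0},{"dx":-0.85,"dy":0.35,"dz":0.0,"ax":0.0,"ay":0.0,"az":0.0,"gripper":1.0},{"dx":-0.85,"dy":0.35,"dz":0.0,"ax":0.0,"ay":0.0,"az":0.0,"gripper":1.0}]}}

```text
time: 19.45
eef_pos: [0.4286, -0.1759, 0.1755]
tcp_rot: [0.594, 0.805, 0.0, 0.0]
contact_force: [0.3, 0.6, 0.3]
opening: 0.998
finger_force: 0.0
```

```bash
python3 w.py w9 .425 -.166 .075 .006 .03;python3 ln.py w9 .425 -.166 .075 .006 .03 0
python3 - <<'E'
from h import *
c=look("top"); f=cv2.resize(c["frame"][150:300,120:400],None,fx=2.8,fy=2.8,interpolation=cv2.INTER_CUBIC)
w=cv2.imread("pics/w9.png"); 
cv2.imwrite("pics/t9.png",np.vstack([cv2.resize(w,(380,285)),cv2.resize(np.clip(f*1.4,0,255).astype(np.uint8),(380,203))]))
cv2.imwrite("pics/t9.png",np.hstack([cv2.resize(w,(400,300)),np.clip(cv2.resize(c["frame"][160:245,280:393],(400,300)).astype(float)*1.4,0,255).astype(np.uint8)]))
E
```

```text
19.5 [ 0.4292 -0.1763  0.1759] h 17.19 tilt [ 0.001 -0.    -1.   ]
1958 [ 427.2 -158.6] [ 18.9 115.7] 16.9 [0.0085 0.0117 0.0148] mid [ 428.9 -158. ]
axis 108.659966
[ 0.4433 -0.2098] 126 w 15.3 off -1.6 z 14.2
[ 0.4407 -0.2022] 151 w 16.1 off -1.7 z 15.0
[ 0.4381 -0.1946] 160 w 16.9 off -1.0 z 15.0
[ 0.4356 -0.1871] 168 w 16.1 off -0.4 z 15.0
[ 0.433  -0.1795] 166 w 15.9 off 0.3 z 15.3
[ 0.4305 -0.1719] 156 w 14.9 off 0.5 z 14.1
[ 0.4279 -0.1643] 143 w 12.9 off 0.8 z 13.4
[ 0.4253 -0.1567] 129 w 12.1 off 1.4 z 12.7
[ 0.4228 -0.1492] 121 w 10.3 off 2.0 z 12.5
[ 0.4202 -0.1416] 114 w 10.1 off 2.5 z 12.1
[ 0.4177 -0.134 ] 108 w 9.3 off 3.2 z 11.8
[ 0.4151 -0.1264] 107 w 10.2 off 2.9 z 11.7
[ 0.4125 -0.1188] 114 w 11.7 off -0.4 z 11.9
[ 0.41   -0.1113] 160 w 14.7 off -4.7 z 12.5
[ 0.4074 -0.1037] 35 w 8.1 off -7.3 z 11.8
```

View pics/t9.png

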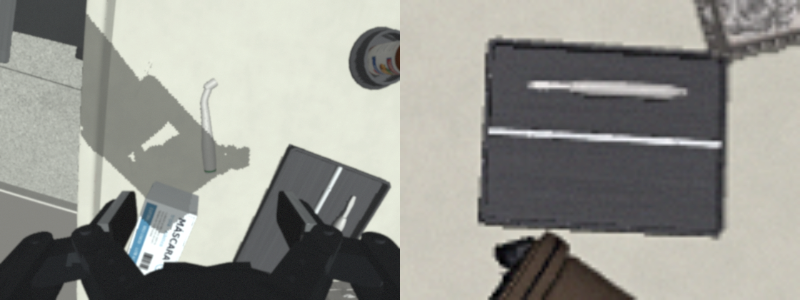

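The right half shows the elevator lying in the far lane at (605,90). The left half shows the handpiece below the gripper, ring end at (210,170) and head at (210,82).

>>> {"method": "jog_arm", "body": {"increments": [{"dx":0.03,"dy":-0.01,"dz":-0.3,"ax":0.0,"ay":0.0,"az":0.03,"gripper":1.0},{"dx":0.03,"dy":-0.01,"dz":-0.6,"ax":0.0,"ay":0.0,"az":0.03,"gripper":0.5},{"dx":0.03,"dy":-0.01,"dz":-0.9,"ax":0.0,"ay":0.0,"az":0.03,"gripper":0.0},{"dx":0.03,"dy":-0.01,"dz":-0.95,"ax":0.0,"ay":0.0,"az":0.03,"gripper":0.0},{"dx":0.03,"dy":-0.01,"dz":-0.95,"ax":0.0,"ay":0.0,"az":0.03,"gripper":0.0},{"dx":0.03,"dy":-0.01,"dz":-0.95,"ax":0.0,"ay":0.0,"az":0.03,"gripper":0.0}]}}

```text
time: 20.15
eef_pos: [0.4336, -0.1779, 0.0635]
tcp_rot: [0.574, 0.819, 0.0, 0.001]
contact_force: [-0.5, 0.2, 0.8]
opening: 0.502
finger_force: 0.0
```

>>> {"method": "jog_arm", "body": {"force": 35, "increments": [{"dx":0.0,"dy":0.0,"dz":-0.15,"ax":0.0,"ay":0.0,"az":0.0,"gripper":0.0},{"dx":0.0,"dy":0.0,"dz":-0.26,"ax":0.0,"ay":0.0,"az":0.0,"gripper":0.0},{"dx":0.0,"dy":0.0,"dz":-0.27,"ax":0.0,"ay":0.0,"az":0.0,"gripper":0.0},{"dx":0.0,"dy":0.0,"dz":-0.27,"ax":0.0,"ay":0.0,"az":0.0,"gripper":-0.4},{"dx":0.0,"dy":0.0,"dz":-0.27,"ax":0.0,"ay":0.0,"az":0.0,"gripper":-1.0},{"dx":0.0,"dy":0.0,"dz":-0.27,"ax":0.0,"ay":0.0,"az":0.0,"gripper":-1.0},{"dx":0.0,"dy":0.0,"dz":-0.27,"ax":0.0,"ay":0.0,"az":0.0,"gripper":-1.0},{"dx":0.0,"dy":0.0,"dz":-0.27,"ax":0.0,"ay":0.0,"az":0.0,"gripper":-1.0},{"dx":0.0,"dy":0.0,"dz":-0.27,"ax":0.0,"ay":0.0,"az":0.0,"gripper":-1.0}]}}

```text
time: 21.05
eef_pos: [0.4328, -0.1774, 0.0305]
tcp_rot: [0.574, 0.819, 0.0, 0.001]
contact_force: [0.4, 1.3, 5.7]
opening: 0.173
finger_force: 36.2
```

>>> {"method": "jog_arm", "body": {"increments": [{"dx":0.0,"dy":0.0,"dz":0.2,"ax":0.0,"ay":0.0,"az":0.0,"gripper":-1.0},{"dx":0.0,"dy":0.0,"dz":0.5,"ax":0.0,"ay":0.0,"az":0.0,"gripper":-1.0},{"dx":0.0,"dy":0.0,"dz":0.8,"ax":0.0,"ay":0.0,"az":0.0,"gripper":-1.0},{"dx":0.2,"dy":-0.15,"dz":1.0,"ax":0.0,"ay":0.0,"az":-0.08,"gripper":-1.0},{"dx":0.5,"dy":-0.35,"dz":1.0,"ax":0.0,"ay":0.0,"az":-0.16,"gripper":-1.0},{"dx":0.8,"dy":-0.55,"dz":1.0,"ax":0.0,"ay":0.0,"az":-0.24,"gripper":-1.0},{"dx":1.0,"dy":-0.75,"dz":1.0,"ax":0.0,"ay":0.0,"az":-0.24,"gripper":-1.0},{"dx":1.0,"dy":-0.75,"dz":1.0,"ax":0.0,"ay":0.0,"az":-0.24,"gripper":-1.0}]}}

```text
time: 21.85
eef_pos: [0.5541, -0.2694, 0.1489]
tcp_rot: [0.718, 0.696, -0.0, 0.001]
contact_force: [0.5, 1.0, -1.2]
opening: 0.171
finger_force: 35.4
```

>>> {"method": "jog_arm", "body": {"increments": [{"dx":0.09,"dy":0.0,"dz":0.0,"ax":0.0,"ay":0.0,"az":0.0,"gripper":-1.0},{"dx":0.09,"dy":0.0,"dz":0.0,"ax":0.0,"ay":0.0,"az":0.0,"gripper":-1.0},{"dx":0.09,"dy":0.0,"dz":0.0,"ax":0.0,"ay":0.0,"az":0.0,"gripper":-1.0}]}}

```text
time: 22.15
eef_pos: [0.5623, -0.2659, 0.1491]
tcp_rot: [0.717, 0.697, -0.0, -0.001]
contact_force: [0.6, 0.6, -1.1]
opening: 0.171
finger_force: 35.4
```

```bash
python3 w.py w10 .5635 -.26 .1 .1 .16
```

```text
22.2 [ 0.5623 -0.266   0.1493] h -1.64 tilt [-0.001  0.001 -1.   ]
9754 [ 568.4 -246.9] [114.2  40.3] 70.5 [0.1277 0.1312 0.1572] mid [ 563.9 -246.3]
```

View pics/w10.png

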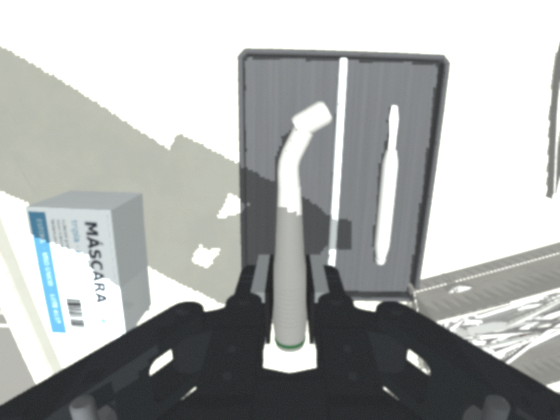

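The handpiece hangs over the near lane, ring end at (290,345) and bent head at (312,118). The elevator is lying in the far lane.

>>> {"method": "jog_arm", "body": {"increments": [{"dx":0.0,"dy":0.0,"dz":-0.25,"ax":0.0,"ay":0.0,"az":-0.01,"gripper":-1.0},{"dx":0.0,"dy":0.0,"dz":-0.5,"ax":0.0,"ay":0.0,"az":-0.01,"gripper":-1.0},{"dx":0.0,"dy":0.0,"dz":-0.75,"ax":0.0,"ay":0.0,"az":-0.01,"gripper":-1.0},{"dx":0.0,"dy":0.0,"dz":-0.88,"ax":0.0,"ay":0.0,"az":-0.01,"gripper":-1.0},{"dx":0.0,"dy":0.0,"dz":-0.93,"ax":0.0,"ay":0.0,"az":-0.01,"gripper":-1.0},{"dx":0.0,"dy":0.0,"dz":-0.95,"ax":0.0,"ay":0.0,"az":-0.01,"gripper":-1.0},{"dx":0.0,"dy":0.0,"dz":-0.97,"ax":0.0,"ay":0.0,"az":-0.01,"gripper":-1.0},{"dx":0.0,"dy":0.0,"dz":-0.97,"ax":0.0,"ay":0.0,"az":-0.01,"gripper":-1.0}]}}

```text
time: 23.0
eef_pos: [0.5637, -0.2675, 0.0344]
tcp_rot: [0.723, 0.691, 0.0, 0.001]
contact_force: [0.8, -0.0, -0.8]
opening: 0.173
finger_force: 35.4
```

>>> {"method": "jog_arm", "body": {"increments": [{"dx":0.0,"dy":0.0,"dz":-0.01,"ax":0.0,"ay":0.0,"az":0.0,"gripper":-1.0},{"dx":0.0,"dy":0.0,"dz":-0.01,"ax":0.0,"ay":0.0,"az":0.0,"gripper":-0.6},{"dx":0.0,"dy":0.0,"dz":-0.01,"ax":0.0,"ay":0.0,"az":0.0,"gripper":-0.35},{"dx":0.0,"dy":0.0,"dz":-0.01,"ax":0.0,"ay":0.0,"az":0.0,"gripper":-0.35},{"dx":0.0,"dy":0.0,"dz":0.2,"ax":0.0,"ay":0.0,"az":0.0,"gripper":-0.35},{"dx":0.0,"dy":0.0,"dz":0.5,"ax":0.0,"ay":0.0,"az":0.0,"gripper":-0.35},{"dx":0.0,"dy":0.0,"dz":0.8,"ax":0.0,"ay":0.0,"az":0.0,"gripper":0.5},{"dx":0.0,"dy":0.0,"dz":1.0,"ax":0.0,"ay":0.0,"az":0.0,"gripper":1.0},{"dx":0.0,"dy":0.0,"dz":1.0,"ax":0.0,"ay":0.0,"az":0.0,"gripper":1.0}]}}

```text
time: 23.9
eef_pos: [0.5653, -0.2685, 0.1585]
tcp_rot: [0.723, 0.691, 0.001, 0.005]
contact_force: [0.1, -0.3, 0.9]
opening: 0.825
finger_force: 0.0
```

>>> {"method": "jog_arm", "body": {"increments": [{"dx":-0.3,"dy":-0.05,"dz":0.1,"ax":0.0,"ay":0.0,"az":-0.02,"gripper":1.0},{"dx":-0.6,"dy":-0.1,"dz":0.2,"ax":0.0,"ay":0.0,"az":-0.02,"gripper":1.0},{"dx":-1.0,"dy":-0.2,"dz":0.2,"ax":0.0,"ay":0.0,"az":-0.02,"gripper":1.0},{"dx":-1.0,"dy":-0.3,"dz":0.2,"ax":0.0,"ay":0.0,"az":-0.02,"gripper":1.0}]}}

```text
time: 24.3
eef_pos: [0.4376, -0.3008, 0.1738]
tcp_rot: [0.734, 0.679, -0.001, -0.004]
contact_force: [0.4, -0.1, -1.7]
opening: 0.996
finger_force: 0.0
```

>>> {"method": "jog_arm", "body": {"increments": [{"dx":-0.32,"dy":0.0,"dz":0.0,"ax":0.0,"ay":0.0,"az":0.0,"gripper":1.0},{"dx":-0.32,"dy":0.0,"dz":0.0,"ax":0.0,"ay":0.0,"az":0.0,"gripper":1.0},{"dx":-0.32,"dy":0.0,"dz":0.0,"ax":0.0,"ay":0.0,"az":0.0,"gripper":1.0},{"dx":-0.32,"dy":0.0,"dz":0.0,"ax":0.0,"ay":0.0,"az":0.0,"gripper":1.0}]}}

```text
time: 24.7
eef_pos: [0.4052, -0.3031, 0.1771]
tcp_rot: [0.734, 0.68, 0.0, 0.0]
contact_force: [-0.1, 0.1, 0.5]
opening: 1.002
finger_force: 0.0
```

```bash
python3 w.py w11 .405 -.304 .075 .04 .07
python3 - <<'E'
from h import *
c=look("top"); w=cv2.imread("pics/w11.png")
cv2.imwrite("pics/t11.png",np.hstack([cv2.resize(w,(400,300)),np.clip(cv2.resize(c["frame"][160:245,280:393],(400,300)).astype(float)*1.4,0,255).astype(np.uint8)]))
E
```

```text
24.75 [ 0.4054 -0.3031  0.1772] h -4.34 tilt [ 0.001 -0.    -1.   ]
11122 [ 407.4 -302.9] [106.  63.] 85.8 [0.0499 0.0512 0.0524] mid [ 407.7 -301.8]
```

View pics/t11.png

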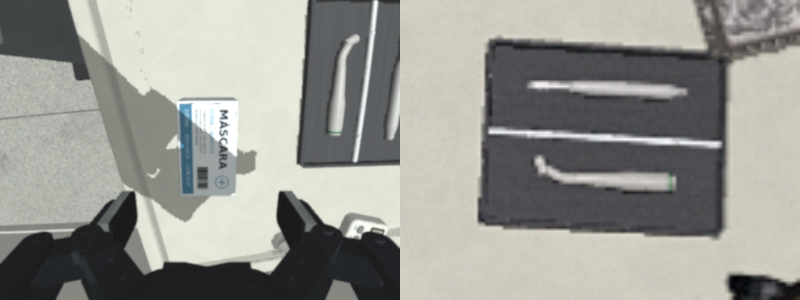

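Both instruments lie flat, one in each lane: elevator at (605,90) and handpiece at (605,180). The large carton is at (208,147), between the open fingers.

>>> {"method": "jog_arm", "body": {"increments": [{"dx":0.01,"dy":0.0,"dz":-0.3,"ax":0.0,"ay":0.0,"az":0.0,"gripper":1.0},{"dx":0.01,"dy":0.0,"dz":-0.6,"ax":0.0,"ay":0.0,"az":0.0,"gripper":1.0},{"dx":0.01,"dy":0.0,"dz":-0.8,"ax":0.0,"ay":0.0,"az":0.0,"gripper":1.0},{"dx":0.01,"dy":0.0,"dz":-0.8,"ax":0.0,"ay":0.0,"az":0.0,"gripper":1.0},{"dx":0.01,"dy":0.0,"dz":-0.8,"ax":0.0,"ay":0.0,"az":0.0,"gripper":1.0}]}}

```text
time: 25.3
eef_pos: [0.4064, -0.303, 0.0814]
tcp_rot: [0.733, 0.68, 0.0, -0.0]
contact_force: [-0.0, 0.2, 0.3]
opening: 1.002
finger_force: 0.0
```

>>> {"method": "jog_arm", "body": {"force": 35, "increments": [{"dx":0.0,"dy":0.0,"dz":-0.15,"ax":0.0,"ay":0.0,"az":0.0,"gripper":1.0},{"dx":0.0,"dy":0.0,"dz":-0.29,"ax":0.0,"ay":0.0,"az":0.0,"gripper":1.0},{"dx":0.0,"dy":0.0,"dz":-0.29,"ax":0.0,"ay":0.0,"az":0.0,"gripper":0.6},{"dx":0.0,"dy":0.0,"dz":-0.29,"ax":0.0,"ay":0.0,"az":0.0,"gripper":-1.0},{"dx":0.0,"dy":0.0,"dz":-0.29,"ax":0.0,"ay":0.0,"az":0.0,"gripper":-1.0},{"dx":0.0,"dy":0.0,"dz":-0.29,"ax":0.0,"ay":0.0,"az":0.0,"gripper":-1.0},{"dx":0.0,"dy":0.0,"dz":-0.29,"ax":0.0,"ay":0.0,"az":0.0,"gripper":-1.0},{"dx":0.0,"dy":0.0,"dz":-0.29,"ax":0.0,"ay":0.0,"az":0.0,"gripper":-1.0}]}}

```text
time: 26.1
eef_pos: [0.4066, -0.3039, 0.0479]
tcp_rot: [0.734, 0.68, 0.0, 0.001]
contact_force: [0.4, 0.5, 6.9]
opening: 0.726
finger_force: 41.9
```

>>> {"method": "jog_arm", "body": {"increments": [{"dx":0.0,"dy":0.0,"dz":0.2,"ax":0.0,"ay":0.0,"az":0.0,"gripper":-1.0},{"dx":0.0,"dy":0.0,"dz":0.5,"ax":0.0,"ay":0.0,"az":0.0,"gripper":-1.0},{"dx":0.0,"dy":0.1,"dz":0.8,"ax":0.0,"ay":0.0,"az":0.0,"gripper":-1.0},{"dx":0.0,"dy":0.4,"dz":1.0,"ax":0.0,"ay":0.0,"az":0.0,"gripper":-1.0},{"dx":0.1,"dy":0.7,"dz":1.0,"ax":0.0,"ay":0.0,"az":0.0,"gripper":-1.0},{"dx":0.2,"dy":1.0,"dz":1.0,"ax":0.0,"ay":0.0,"az":0.0,"gripper":-1.0}]}}

```text
time: 26.7
eef_pos: [0.4299, -0.1821, 0.1674]
tcp_rot: [0.734, 0.679, 0.0, 0.001]
contact_force: [-0.1, -0.7, -1.2]
opening: 0.72
finger_force: 41.1
```

>>> {"method": "jog_arm", "body": {"increments": [{"dx":0.1,"dy":0.3,"dz":0.1,"ax":0.0,"ay":0.0,"az":0.08,"gripper":-1.0},{"dx":0.15,"dy":0.6,"dz":0.1,"ax":0.0,"ay":0.0,"az":0.08,"gripper":-1.0},{"dx":0.15,"dy":0.9,"dz":0.1,"ax":0.0,"ay":0.0,"az":0.08,"gripper":-1.0},{"dx":0.15,"dy":1.0,"dz":0.1,"ax":0.0,"ay":0.0,"az":0.08,"gripper":-1.0}]}}

```text
time: 27.1
eef_pos: [0.4469, -0.0603, 0.1778]
tcp_rot: [0.688, 0.725, -0.0, -0.001]
contact_force: [0.5, -0.5, -1.7]
opening: 0.729
finger_force: 41.0
```

>>> {"method": "jog_arm", "body": {"increments": [{"dx":0.0,"dy":0.3,"dz":0.0,"ax":0.0,"ay":0.0,"az":0.0,"gripper":-1.0},{"dx":0.0,"dy":0.6,"dz":0.0,"ax":0.0,"ay":0.0,"az":0.0,"gripper":-1.0},{"dx":0.1,"dy":0.9,"dz":0.0,"ax":0.0,"ay":0.0,"az":0.0,"gripper":-1.0},{"dx":0.2,"dy":1.0,"dz":0.0,"ax":0.0,"ay":0.0,"az":0.0,"gripper":-1.0}]}}

```text
time: 27.5
eef_pos: [0.4713, 0.0591, 0.1779]
tcp_rot: [0.689, 0.725, -0.0, -0.0]
contact_force: [-0.1, -0.9, -0.1]
opening: 0.727
finger_force: 41.1
```

>>> {"method": "jog_arm", "body": {"increments": [{"dx":0.2,"dy":0.3,"dz":0.0,"ax":0.0,"ay":0.0,"az":0.0,"gripper":-1.0},{"dx":0.4,"dy":0.6,"dz":0.0,"ax":0.0,"ay":0.0,"az":0.0,"gripper":-1.0},{"dx":0.6,"dy":0.9,"dz":0.0,"ax":0.0,"ay":0.0,"az":0.0,"gripper":-1.0},{"dx":0.7,"dy":1.0,"dz":0.0,"ax":0.0,"ay":0.0,"az":0.0,"gripper":-1.0},{"dx":0.7,"dy":1.0,"dz":0.0,"ax":0.0,"ay":0.0,"az":0.0,"gripper":-1.0}]}}

```text
time: 28.0
eef_pos: [0.5568, 0.178, 0.1778]
tcp_rot: [0.689, 0.725, -0.0, 0.0]
contact_force: [-0.2, -0.3, -1.3]
opening: 0.725
finger_force: 41.0
```

```bash
python3 w.py w12 .6 .2 .1 .014 .03; python3 w.py w12 .6 .2 .1 .015 .022
```

```text
28.05 [0.5558 0.177  0.1776] h 2.88 tilt [-0.001 -0.001 -1.   ]
5484 [601.1 201. ] [155.7 135.5] 2.9 [0.0165 0.0185 0.0219] mid [599.  204.3]
28.1 [0.5552 0.1764 0.1775] h 2.82 tilt [-0.002 -0.001 -1.   ]
5264 [600.9 201.4] [156.  135.8] 2.7 [0.0166 0.0184 0.0198] mid [599.  204.4]
```

View pics/w12.png

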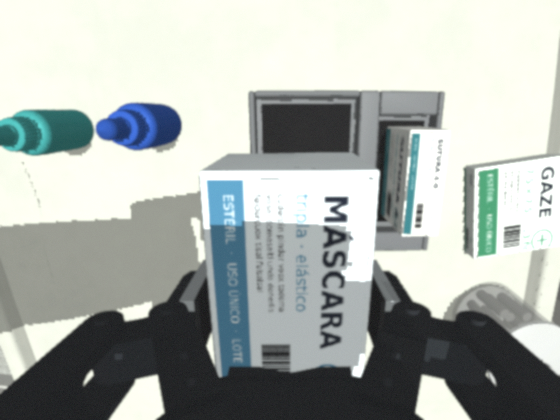

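The view shows the wide bay at (305,130) behind the held carton, the small carton seated, and the jar, dish and bottles clear of the path.

>>> {"method": "jog_arm", "body": {"increments": [{"dx":0.12,"dy":0.18,"dz":0.0,"ax":0.0,"ay":0.0,"az":0.0,"gripper":-1.0},{"dx":0.12,"dy":0.18,"dz":0.0,"ax":0.0,"ay":0.0,"az":0.0,"gripper":-1.0},{"dx":0.12,"dy":0.18,"dz":-0.25,"ax":0.0,"ay":0.0,"az":0.0,"gripper":-1.0},{"dx":0.12,"dy":0.18,"dz":-0.5,"ax":0.0,"ay":0.0,"az":0.0,"gripper":-1.0},{"dx":0.12,"dy":0.18,"dz":-0.65,"ax":0.0,"ay":0.0,"az":0.0,"gripper":-1.0},{"dx":0.12,"dy":0.18,"dz":-0.75,"ax":0.0,"ay":0.0,"az":0.0,"gripper":-1.0},{"dx":0.12,"dy":0.18,"dz":-0.75,"ax":0.0,"ay":0.0,"az":0.0,"gripper":-1.0},{"dx":0.12,"dy":0.18,"dz":-0.75,"ax":0.0,"ay":0.0,"az":0.0,"gripper":-1.0}]}}

```text
time: 28.9
eef_pos: [0.5704, 0.1981, 0.0891]
tcp_rot: [0.69, 0.724, 0.0, 0.0]
contact_force: [-0.8, 0.1, -0.7]
opening: 0.726
finger_force: 41.1
```

>>> {"method": "jog_arm", "body": {"increments": [{"dx":-0.01,"dy":0.0,"dz":-0.1,"ax":0.0,"ay":0.0,"az":0.0,"gripper":-1.0},{"dx":-0.01,"dy":0.0,"dz":-0.2,"ax":0.0,"ay":0.0,"az":0.0,"gripper":-1.0},{"dx":-0.01,"dy":0.0,"dz":-0.26,"ax":0.0,"ay":0.0,"az":0.0,"gripper":-1.0},{"dx":-0.01,"dy":0.0,"dz":-0.29,"ax":0.0,"ay":0.0,"az":0.0,"gripper":-1.0},{"dx":-0.01,"dy":0.0,"dz":-0.3,"ax":0.0,"ay":0.0,"az":0.0,"gripper":-1.0},{"dx":-0.01,"dy":0.0,"dz":-0.3,"ax":0.0,"ay":0.0,"az":0.0,"gripper":-1.0}]}}

```text
time: 29.5
eef_pos: [0.569, 0.1987, 0.0523]
tcp_rot: [0.689, 0.724, 0.0, 0.0]
contact_force: [-0.1, 0.2, -0.9]
opening: 0.723
finger_force: 41.0
```

>>> {"method": "jog_arm", "body": {"increments": [{"dx":0.0,"dy":0.0,"dz":-0.005,"ax":0.0,"ay":0.0,"az":0.0,"gripper":0.6},{"dx":0.0,"dy":0.0,"dz":-0.005,"ax":0.0,"ay":0.0,"az":0.0,"gripper":0.8},{"dx":0.0,"dy":0.0,"dz":-0.005,"ax":0.0,"ay":0.0,"az":0.0,"gripper":0.85},{"dx":0.0,"dy":0.0,"dz":-0.005,"ax":0.0,"ay":0.0,"az":0.0,"gripper":0.85},{"dx":0.0,"dy":0.0,"dz":0.2,"ax":0.0,"ay":0.0,"az":0.0,"gripper":0.85},{"dx":0.0,"dy":0.0,"dz":0.5,"ax":0.0,"ay":0.0,"az":0.0,"gripper":0.85},{"dx":0.0,"dy":0.0,"dz":0.8,"ax":0.0,"ay":0.0,"az":0.0,"gripper":0.85},{"dx":0.0,"dy":0.0,"dz":1.0,"ax":0.0,"ay":0.0,"az":0.0,"gripper":1.0},{"dx":0.0,"dy":0.0,"dz":1.0,"ax":0.0,"ay":0.0,"az":0.0,"gripper":1.0}]}}

```text
time: 30.4
eef_pos: [0.5717, 0.1992, 0.1777]
tcp_rot: [0.689, 0.724, 0.004, 0.003]
contact_force: [0.7, 0.9, 1.0]
opening: 0.996
finger_force: 0.0
```

>>> {"method": "jog_arm", "body": {"increments": [{"dx":-0.3,"dy":0.3,"dz":0.3,"ax":0.0,"ay":0.0,"az":0.0,"gripper":1.0},{"dx":-0.5,"dy":0.6,"dz":0.6,"ax":0.0,"ay":0.0,"az":0.0,"gripper":1.0},{"dx":-0.7,"dy":0.9,"dz":0.8,"ax":0.0,"ay":0.0,"az":0.0,"gripper":1.0},{"dx":-0.7,"dy":1.0,"dz":0.8,"ax":0.0,"ay":0.0,"az":0.0,"gripper":1.0}]}}

```text
time: 30.8
eef_pos: [0.4838, 0.3207, 0.2707]
tcp_rot: [0.689, 0.725, 0.002, 0.0]
contact_force: [0.8, -0.7, -0.1]
opening: 1.001
finger_force: 0.0
```

>>> {"method": "jog_arm", "body": {"increments": [{"dx":-0.3,"dy":0.3,"dz":0.0,"ax":0.0,"ay":0.0,"az":0.0,"gripper":1.0},{"dx":-0.5,"dy":0.6,"dz":0.0,"ax":0.0,"ay":0.0,"az":0.0,"gripper":1.0},{"dx":-0.5,"dy":0.9,"dz":0.0,"ax":0.0,"ay":0.0,"az":0.0,"gripper":1.0},{"dx":-0.5,"dy":1.0,"dz":0.0,"ax":0.0,"ay":0.0,"az":0.0,"gripper":1.0},{"dx":-0.5,"dy":1.0,"dz":0.0,"ax":0.0,"ay":0.0,"az":0.0,"gripper":1.0},{"dx":-0.5,"dy":1.0,"dz":0.0,"ax":0.0,"ay":0.0,"az":0.0,"gripper":1.0}]}}

```text
time: 31.4
eef_pos: [0.425, 0.4377, 0.2672]
tcp_rot: [0.69, 0.724, -0.001, 0.0]
contact_force: [0.5, 0.3, -0.5]
opening: 1.001
finger_force: 0.0
```

Run:
```python
from h import *
c=look("top"); P=cloud(c).reshape(-1,3)
for n,(x,y,h,z0,z1) in dict(lcart=(.57,.2,.06,.045,.08),scart=(.652,.204,.04,.055,.08)).items():
    p=P[(abs(P[:,0]-x)<h)&(abs(P[:,1]-y)<h)&(P[:,2]>z0)&(P[:,2]<z1)]; r=cv2.minAreaRect((p[:,:2]*1000).astype(np.float32)); print(n,r,np.median(p[:,2]))
big=cv2.resize(c["frame"][110:300,120:400],None,fx=2.8,fy=2.8,interpolation=cv2.INTER_CUBIC)
cv2.imwrite("pics/end.png",np.clip(big.astype(float)*1.4,0,255).astype(np.uint8)); print(get_state()["eef_pos"])
```

```text
lcart ((567.1504516601562, 197.61572265625), (63.699466705322266, 105.49861145019531), 3.188002109527588) 0.05664533648331371
scart ((649.8823852539062, 202.61361694335938), (29.569242477416992, 76.69196319580078), 2.829911231994629) 0.06267069977242667
[0.42524682 0.43743579 0.26745794]
```

View pics/end.png

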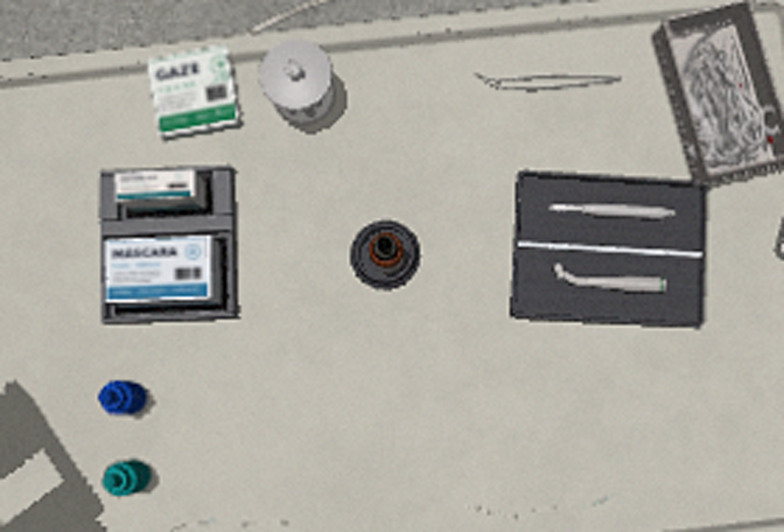

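All five are in place: large carton (160,270), small carton (155,185), bottle in its stand (385,252), and both instruments in their lanes. The bystanders and look-alikes have not moved, so I hand the job in.

```bash
python3 -c "
from plant import job
print(job.sign_off())"
```

```text
the job is handed in; nothing more can be done
None
```

The job is handed in at about 31 s of the 115 s allowed: all five things are in their places, and the final top view shows the jar and the look-alike bottles where they stood; the dish lies outside that view, but nothing went near it.

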